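# Re-dress the kiln deck and load it

## Task

First clear the leftover red props off the kiln deck and put them all in the plywood crate. Then lay every dark bar across the deck's two walls, one bar to each pair of facing notches, fully down in both notches and reaching over both walls about equally. Then stand both white troughs upright on the bars, side by side, each crossing at least two bars at right angles and lying roughly central along the deck, and leave everything else on the bench alone.

Things in the scene. Friction and masses are not known exactly. Their poses are not given: they have to be found in the camera images.
- deck: Fixed sand-coloured kiln deck: slab 260 x 260 x 10 mm with two upright support walls running along its y axis at x = +-95 mm (each 26 mm thick, 247 mm long). Origin: centre of the slab's underside, z up. Each wall's top carries three open notches, 37 mm wide, at y = -85, 0, +85 mm; the notch floor is 50 mm above the table and the cheeks between notches rise 14 mm above it. A bar laid along the deck's x axis rests in the two facing notches of a pair.
- crate: Fixed open plywood crate, 120 (x) x 230 (y) x 40 mm high, walls and floor 8 mm thick. Origin: centre of its underside, z up.
- seat1 (a point): Where the centre of a bar lies when laid in notch pair 1 (deck x = 0, y = -85 mm, 62.5 mm above the deck's underside); axes as the deck's.
- seat2 (a point): Where the centre of a bar lies when laid in notch pair 2 (deck x = 0, y = 0 mm, 62.5 mm above the deck's underside); axes as the deck's.
- seat3 (a point): Where the centre of a bar lies when laid in notch pair 3 (deck x = 0, y = 85 mm, 62.5 mm above the deck's underside); axes as the deck's.
- prop1: Leftover reddish kiln prop, a solid block 44 x 44 x 100 mm, 0.18 to 0.35 kg, standing upright on the deck slab between the walls at the start, sticking up into the way of the bars. Origin: its centre; z along its 100 mm length. May be absent.
- prop2: Leftover reddish kiln prop, a solid block 44 x 44 x 100 mm, 0.18 to 0.35 kg, standing upright on the deck slab between the walls at the start, sticking up into the way of the bars. Origin: its centre; z along its 100 mm length. May be absent.
- prop3: Leftover reddish kiln prop, a solid block 44 x 44 x 100 mm, 0.18 to 0.35 kg, standing upright on the deck slab between the walls at the start, sticking up into the way of the bars. Origin: its centre; z along its 100 mm length. May be absent.
- beam1: Dark grey kiln bar, 240 x 25 x 25 mm, square section, 0.23 to 0.46 kg, lying flat on the table. Origin: its centre; x along its length. May be absent.
- beam2: Dark grey kiln bar, 240 x 25 x 25 mm, square section, 0.23 to 0.46 kg, lying flat on the table. Origin: its centre; x along its length. May be absent.
- beam3: Dark grey kiln bar, 240 x 25 x 25 mm, square section, 0.23 to 0.46 kg, lying flat on the table. Origin: its centre; x along its length. May be absent.
- trough1: White rectangular ceramic trough, open on top, 210 (x) x 54 (y) x 55 mm high, walls 6 mm, 0.25 to 0.49 kg, standing on the table. Origin: centre of its underside; x along its length, z up.
- trough2: White rectangular ceramic trough, open on top, 210 (x) x 54 (y) x 55 mm high, walls 6 mm, 0.25 to 0.49 kg, standing on the table. Origin: centre of its underside; x along its length, z up.
- stone: Bystander, leave alone: grey rubbing stone 60 x 150 x 30 mm. Origin: centre of its underside.
- bottle: Bystander, leave alone: clear water bottle with blue cap, 64 mm wide, 190 mm tall. Origin: centre of its underside.
- pot: Bystander, leave alone: white pot 150 mm wide, 110 mm tall. Origin: centre of its underside.
- jar: Bystander, leave alone: amber jar 70 mm wide, 90 mm tall. Origin: centre of its underside.
- brush: Bystander, leave alone: hand brush lying flat. Origin: about its middle.
- bowl: Bystander, leave alone: yellow bowl 110 mm wide, 50 mm tall. Origin: centre of its underside.

How it is judged (in metres and radians):
On the way, in this order (a step that is already met when the one before it is completed fails the run):
1. all leftover props lie in the crate (x of prop1 in the frame of crate between -0.06 and 0.06 m and y of prop1 in the frame of crate between -0.115 and 0.115 m and z of prop1 in the frame of crate between 0 and 0.075 m and linear speed of each of prop1, prop2, prop3 below 0.02 m/s and x of prop2 in the frame of crate between -0.06 and 0.06 m and y of prop2 in the frame of crate between -0.115 and 0.115 m and z of prop2 in the frame of crate between 0 and 0.075 m and x of prop3 in the frame of crate between -0.06 and 0.06 m and y of prop3 in the frame of crate between -0.115 and 0.115 m and z of prop3 in the frame of crate between 0 and 0.075 m), for 0.2 s.
2. every bar lies down in a pair of facing notches (((x of beam1 in the frame of seat1 between -0.02 and 0.02 m and y of beam1 in the frame of seat1 between -0.01 and 0.01 m and z of beam1 in the frame of seat1 between -0.004 and 0.004 m) or (x of beam1 in the frame of seat2 between -0.02 and 0.02 m and y of beam1 in the frame of seat2 between -0.01 and 0.01 m and z of beam1 in the frame of seat2 between -0.004 and 0.004 m) or (x of beam1 in the frame of seat3 between -0.02 and 0.02 m and y of beam1 in the frame of seat3 between -0.01 and 0.01 m and z of beam1 in the frame of seat3 between -0.004 and 0.004 m)) and angle between the x axis of each of beam1, beam2, beam3 and the x axis of deck, either way round below 0.06 rad and linear speed of each of beam1, beam2, beam3 below 0.02 m/s and ((x of beam2 in the frame of seat1 between -0.02 and 0.02 m and y of beam2 in the frame of seat1 between -0.01 and 0.01 m and z of beam2 in the frame of seat1 between -0.004 and 0.004 m) or (x of beam2 in the frame of seat2 between -0.02 and 0.02 m and y of beam2 in the frame of seat2 between -0.01 and 0.01 m and z of beam2 in the frame of seat2 between -0.004 and 0.004 m) or (x of beam2 in the frame of seat3 between -0.02 and 0.02 m and y of beam2 in the frame of seat3 between -0.01 and 0.01 m and z of beam2 in the frame of seat3 between -0.004 and 0.004 m)) and ((x of beam3 in the frame of seat1 between -0.02 and 0.02 m and y of beam3 in the frame of seat1 between -0.01 and 0.01 m and z of beam3 in the frame of seat1 between -0.004 and 0.004 m) or (x of beam3 in the frame of seat2 between -0.02 and 0.02 m and y of beam3 in the frame of seat2 between -0.01 and 0.01 m and z of beam3 in the frame of seat2 between -0.004 and 0.004 m) or (x of beam3 in the frame of seat3 between -0.02 and 0.02 m and y of beam3 in the frame of seat3 between -0.01 and 0.01 m and z of beam3 in the frame of seat3 between -0.004 and 0.004 m))), for 0.2 s.
At the end, for the whole second after the job is handed in: Every prop in the crate; every bar in facing notches (within 20 mm lengthwise, 10 sideways, 4 in height, 0.06 rad); both troughs on the bars, level, underside 71 to 80 mm above the deck underside, along the walls within 0.25 rad, within 100 (x) and 70 mm (y) of the deck centre; all at rest (all of step 1 and all of step 2 and x of trough1 in the frame of deck between -0.1 and 0.1 m and y of trough1 in the frame of deck between -0.07 and 0.07 m and z of trough1 in the frame of deck between 0.071 and 0.08 m and angle between each of trough1, trough2's own z axis and vertical below 0.05 rad and angle between the x axis of each of trough1, trough2 and the y axis of deck, either way round below 0.25 rad and linear speed of each of trough1, trough2 below 0.02 m/s and x of trough2 in the frame of deck between -0.1 and 0.1 m and y of trough2 in the frame of deck between -0.07 and 0.07 m and z of trough2 in the frame of deck between 0.071 and 0.08 m); the robot touches nothing.
It fails at once if a bystander is pushed more than 40 mm (distance of any of stone, bottle, pot, jar, brush, bowl from where it was at the start of the episode above 0.04 m).
Of prop1, prop2, prop3 only 2 to 3 are there at a start; the rules pass over those that are not, and their reading is None.
Of beam1, beam2, beam3 only 2 to 3 are there at a start; the rules pass over those that are not, and their reading is None.
At some moment in a run one of beam1, beam2, beam3, trough1, trough2 may be knocked a few centimetres aside while the robot is not near it.
It also fails if it takes over 210 s, if anything falls off the work surface, if the arm or the gripper's body presses on something with over 40 N, if the wrist force passes 120 N, or if a joint passes its speed limit or range.

## Robot

A 6-joint arm with a two-finger parallel gripper is mounted at the origin on the work surface. World frame = base frame: x ahead of the robot, y to its left, z up, the work surface at z = 0. Lengths are in mm, angles in rad, forces in N, time in s.
With the tool pointing down it reaches from about 400 to 925 mm from the base axis. Payload 12.5 kg.
Tool frame: the origin (TCP) lies between the finger pads; the fingertips stand 22 mm ahead of it and the grasp point (between the pads) lies 3 mm ahead of it (r.tcp_to_tips is the distance from the TCP to the fingertips, in mm); z points along the fingers, y is the line along which they close (so a half turn about z gives the same grasp; the last joint's range is limited). The gripper opens to 95 mm and grips with 3 to 60 N. Pads are 20 mm wide; open, the fingers measure 119 mm over their backs; the gripper's body (75 mm by 180 mm) begins 59 mm behind the grasp point.
Start: joints at [1.211, 0.491, 1.559, -0, 1.092, -0.106], TCP at [156.909, 604.999, 236.661] pointing down, gripper open.
Joint ranges: [-3.1, 3.1], [-0.84, 2.19], [0.05, 2.79], [-1.13, 4.28], [0.06, 2.93], [-2.69, 2.69]. Speed limits (rad/s): [2.22, 2.22, 2.79, 3.14, 3.14, 3.14].

## Interface

Orientations are given as a 3x3 rotation matrix whose columns are the frame's x, y, z axes.
In Python, from cell import r, vision gives the robot as it stands. The module is installed in compiled form; this text tells all that it offers.
- The arm moves only by the shell command python3 -m crank 'ROWS' [FORCE]. ROWS is a JSON object of lists of equal length, an entry for each row: "twist": the turn, a rotation vector about the tool's x, y, z in degrees, a list of three; "slide": the shift along the tool's x, y, z in m, a list of three; "fingers": the closure, from 0 (fully open) to 1 (shut). A call has 1 to 10 rows; each row shifts and turns the commanded pose from where the row before left it, along the tool's axes as they then stand; what a row does not reach is not made up. A row lasts 1/10 s, in which the tool goes at most 50 mm and 8.59 degrees, less where a joint would pass 70% of its speed; a pose out of reach is approached as far as the arm can. A call with a gripper value outside its range is refused whole. The fingers move at their own pace and stop on an object; FORCE is the grip in N (left out, the last holds). Time passes only in rows, so rows that do not move let the fingers close. It gives the time, the measured TCP pose, the force, the opening and the grip force at its end, in the units of the state.
- r.get_obs(): the state, without advancing time (a new reading comes with each control period).
- vision.get_image(name): name is "scene" or "side" or "wrist"; returns a dict with "img" (480x640x3 uint8, red, green, blue), "range_z" (480x640 float32, mm along the optical axis (not along the pixel's ray), 0 where there is no reading), "fovy" (degrees; the focal length in pixels is half the picture's height over the tangent of half this angle, whatever the lens; pixels are square), "cx", "cy" (the principal point, pixels), "T" (4x4, takes a point from camera to world coordinates). Camera axes: x right, y down, z forward; pixel columns grow to the right and rows downward; lengths in mm; the calibration is good to about 2 mm. The wrist camera is an equidistant fisheye: a pixel r from the principal point sees the ray r / f radians off the axis. A picture is of the moment at which its call begins.
- r.finish_job(): hands the job in; it is judged then, once.
The state is a dict: "t": time; "joint_positions": joint angles; "qvel": joint speeds; "effort": joint torques, N m; "tool_pos": TCP position; "orientation": TCP orientation; "ft_force": force on the tool from outside, world axes, zero at the start; "ft_torque": the same for the moment, N m; "gripper_width": opening from 0.0 (shut) to 1.0 (fully open); "gripper_force": force on a finger pad.
Only numpy, scipy, OpenCV 4.12 (cv2) and the standard library are available. Lean on these libraries where they do the work, as an engineer would, in place of code of your own. Each camera call takes 0.05 s, during which the arm holds its last target. There are 200 camera calls.

## Working session

There is one attempt and no reset: what is moved stays moved. The work goes in short steps, Python scripts to look and compute and a shell command to move; the robot and the scene stay as the last step left them, time stands still between calls to the robot, and variables do not carry over. Pictures are saved under pics/ and viewed, at most 14 in all, crops included, and the job is handed in when it is done.

```bash
mkdir -p pics; ls
cat > h.py <<'E'
import numpy as np, cv2
from cell import r, vision
def get(n):
    d=vision.get_image(n); return d
def save(d,p): cv2.imwrite(p,d["img"][:,:,::-1])
def cloud(d):
    # world points per pixel from depth (pinhole)
    h,w=d["range_z"].shape; f=h/2/np.tan(np.radians(d["fovy"])/2)
    u,v=np.meshgrid(np.arange(w),np.arange(h)); z=d["range_z"]
    P=np.stack([(u-d["cx"])/f*z,(v-d["cy"])/f*z,z,np.ones_like(z)],-1)@d["T"].T
    P[z==0]=np.nan
    return P[...,:3]
E
python3 - <<'E'
from h import *
for n in ("scene","side"):
    d=get(n); save(d,f"pics/{n}0.png"); np.savez(f"{n}0.npz",P=cloud(d),img=d["img"]); print(n,d["fovy"],d["T"].round(2).tolist(),(d["range_z"]>0).mean())
o=r.get_obs(); print(o["tool_pos"],o["orientation"],o["t"],o["gripper_width"],o["ft_force"])
E
```

```text
pics
scene 47.52335401743695 [[-0.56, 0.66, -0.51, 1270.31], [0.83, 0.46, -0.32, 546.18], [0.02, -0.6, -0.8, 1249.65], [0.0, 0.0, 0.0, 1.0]] 0.99626953125
side 57.8948756355191 [[0.89, -0.28, 0.36, 150.71], [-0.45, -0.57, 0.69, -700.2], [0.01, -0.77, -0.64, 780.05], [0.0, 0.0, 0.0, 1.0]] 0.996220703125
[156.85453876 604.80204246 236.13253819] [[-9.67959193e-01  2.51107297e-01 -3.54610192e-04]
 [ 2.51107523e-01  9.67958754e-01 -9.28325647e-04]
 [ 1.10138695e-04 -9.87626631e-04 -9.99999506e-01]] 0.1 0.9982835329738478 [ 0.54461445  0.47808992 -0.47651461]
```

View pics/scene0.png

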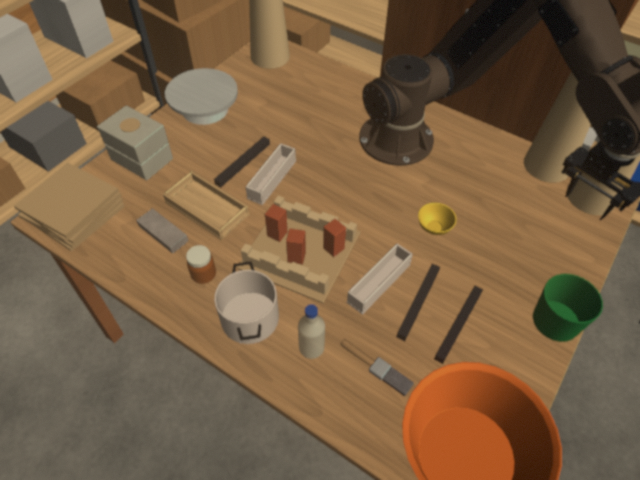

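View pics/side0.png

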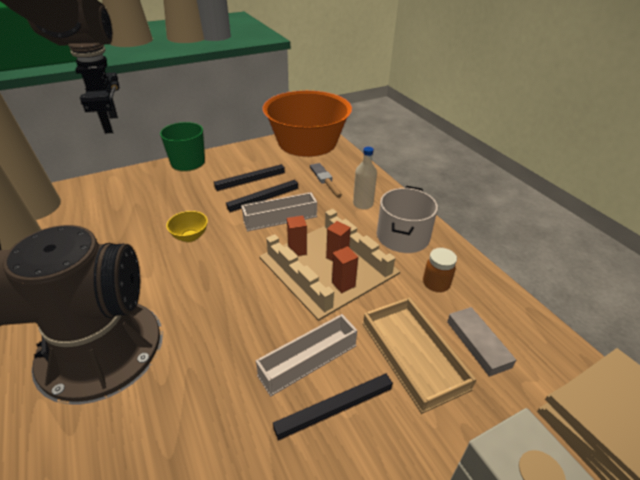

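```bash
cat > seg.py <<'E'
from h import *
def rects(P,img,zlo,zhi,col,minA=150):
    hsv=cv2.cvtColor(img,cv2.COLOR_RGB2HSV).astype(int); H,S,V=hsv[...,0],hsv[...,1],hsv[...,2]
    m={'red':((H<8)|(H>172))&(S>130),'dark':(V<70)&(S<110),'white':(S<75)&(V>90),'any':V>=0,'sand':(H>8)&(H<28)&(S>50)}[col]
    m&=(P[...,2]>zlo)&(P[...,2]<zhi)&(np.hypot(P[...,0],P[...,1])>250)&(P[...,0]>-100)
    n,L,st,_=cv2.connectedComponentsWithStats(m.astype(np.uint8)*255,connectivity=8)
    out=[]
    for i in range(1,n):
        if st[i,4]<minA: continue
        q=P[L==i]; c,wh,a=cv2.minAreaRect(q[:,:2].astype(np.float32))
        if wh[0]<wh[1]: wh=wh[::-1]; a+=90
        out.append((np.round(c),np.round(wh),round((a+90)%180-90,1),round(float(np.median(q[:,2])),1),st[i,4]))
    return out
E
python3 - <<'E'
from seg import *
for n in ("scene","side"):
    d=np.load(n+"0.npz"); P,img=d["P"],d["img"]
    for nm,a in dict(prop=(95,120,'red',40),beam=(17,35,'dark',100),trough=(45,62,'white',60),crate=(34,46,'sand',60),cheek=(58,70,'sand',15),slab=(5,16,'sand',150)).items():
        for o in rects(P,img,*a): print(n,nm,*o)
E
```

```text
scene beam [ 384. -341.] [237.  26.] -2.0 25.8 436
scene beam [518. 359.] [238.  21.] 6.0 26.2 611
scene beam [517. 474.] [237.  20.] 1.4 25.9 641
scene trough [  344. -1498.] [175.  99.] 52.5 54.6 421
scene trough [ 384. -227.] [217.  57.] 6.5 53.2 442
scene trough [ 554. -542.] [114.  11.] -1.0 53.9 124
scene trough [523. 241.] [213.  55.] -7.7 54.1 521
scene trough [777. -27.] [130.  45.] -27.1 53.3 184
scene trough [798.  89.] [71. 10.] 2.3 53.7 66
scene crate [ -63. -607.] [128.  43.] -76.8 41.1 92
scene crate [ 376. -251.] [196.  36.] -2.2 40.1 124
scene crate [ 589. -593.] [196.  95.] -53.3 39.7 192
scene crate [ 588. -315.] [236. 124.] 86.9 40.1 641
scene crate [ 456. -200.] [96. 47.] -25.9 39.8 81
scene crate [-60. 615.] [107.  32.] 89.6 40.8 133
scene crate [ 824. -525.] [173.  22.] 5.9 41.3 186
scene crate [245. 262.] [101.  66.] -57.1 40.3 148
scene crate [477. -36.] [122.  11.] -79.9 40.9 103
scene crate [ 925. -661.] [106.  12.] -88.0 41.9 88
scene crate [561. -71.] [58. 30.] -43.0 39.6 60
scene crate [660.  22.] [246.  28.] -74.9 39.7 200
scene crate [530. 218.] [157. 
[... 4051 characters left out ...]
-12.1 64.4 39
side cheek [565.   0.] [24.  5.] -64.3 63.6 18
side cheek [453.  29.] [49. 27.] -80.0 63.3 175
side cheek [666. -93.] [28. 23.] 8.2 63.2 80
side cheek [ 754. -178.] [68. 42.] -52.5 63.6 171
side cheek [467. -54.] [50. 28.] -80.4 63.0 205
side cheek [ 479. -124.] [27. 23.] 7.5 63.3 103
side cheek [ 718. -605.] [162.  11.] -88.7 64.3 546
side cheek [ 492. -555.] [16.  3.] 86.4 68.3 23
side slab [2465. 1157.] [1486.   47.] 89.8 10.8 448
side slab [553.   2.] [263. 262.] -80.4 9.6 3285
side slab [ 595. -309.] [206.  94.] 87.4 7.8 3594
side slab [ 538. -338.] [257. 106.] -65.2 10.3 368
side slab [ 401. -211.] [158.  19.] 6.0 6.8 415
side slab [ 720. -603.] [115.   6.] -88.2 10.3 266
```

```bash
cat > plan.py <<'E'
# python3 plan.py x y z yawdeg(of tool y, mod 180): gives twist first, then slide in the turned tool frame. z is TCP height
import sys; from h import *
o=r.get_obs(); p=o["tool_pos"]; R=o["orientation"]
def plan(x,y,z,a):
    cur=np.degrees(np.arctan2(R[1,1],R[0,1])); d=(a-cur+90)%180-90
    q6=o["joint_positions"][5]; 
    c=[]
    for k in (d,d-180*np.sign(d)): c.append((round(-k,1), round(q6-np.radians(k),2),round(q6+np.radians(k),2)))
    ya=np.radians(cur+d); Y=np.array([np.cos(ya),np.sin(ya),0]); Z=np.array([0,0,-1.]); X=np.cross(Y,Z)
    D=np.array([x,y,z])-p
    tilt=R.T@np.cross(R[:,2],Z)
    print("twist z options(deg,q6-,q6+)",c,"slide(m) after first:",(np.array([X@D,Y@D,Z@D])/1000).round(4),"tilt fix deg",np.degrees(tilt).round(2),"q6",round(float(q6),2),"q1",round(float(o["joint_positions"][0]),2))
if __name__=="__main__":
    plan(*map(float,sys.argv[1:5]))
E
python3 - <<'E'
from seg import *
for n in ("scene","side"):
    d=np.load(n+"0.npz"); P,img=d["P"],d["img"]
    m=(abs(P[...,0]-554)<100)&(abs(P[...,1]-3)<120)&(P[...,2]>104)&(P[...,2]<118)
    print(img[m].mean(0), m.sum())
    k,L=cv2.connectedComponents(m.astype(np.uint8)*255)
    for i in range(1,k):
        q=P[L==i]
        if len(q)>20: print(n,cv2.minAreaRect(q[:,:2].astype(np.float32)),np.median(q[:,2]),len(q))
E
```

```text
[139.71625344  76.94077135  49.56060606] 726
scene ((551.0739135742188, -79.75978088378906), (47.3128662109375, 46.7857780456543), 6.8734235763549805) 111.29861481862167 228
scene ((502.3231201171875, 79.56410217285156), (47.25315475463867, 47.57489013671875), 76.52708435058594) 110.87977130667878 245
scene ((584.1221923828125, 11.719648361206055), (49.57011032104492, 44.20448684692383), 23.912866592407227) 110.80475283483929 253
[156.22176871  76.76598639  45.63945578] 735
side ((500.90985107421875, 80.64750671386719), (48.40825271606445, 43.973594665527344), 77.23055267333984) 109.12818054837902 222
side ((583.0355834960938, 11.215568542480469), (45.15538787841797, 44.828697204589844), 26.316856384277344) 109.29675324076993 232
side ((549.5490112304688, -81.12592315673828), (45.894691467285156, 46.1105842590332), 5.668100357055664) 109.1216683914497 281
```

```bash
python3 plan.py 501.5 80 236 77
```

```text
twist z options(deg,q6-,q6+) [(np.float64(-1.5), np.float64(-0.13), np.float64(-0.08)), (np.float64(178.5), np.float64(3.01), np.float64(-3.22))] slide(m) after first: [-4.539e-01 -4.338e-01  1.000e-04] tilt fix deg [-0.06 -0.01  0.  ] q6 -0.11 q1 1.21
```

```bash
python3 -m crank '{"twist":[[0,0,-1.5],[0,0,0],[0,0,0],[0,0,0],[0,0,0],[0,0,0],[0,0,0],[0,0,0],[0,0,0],[0,0,0]],"slide":[[0,0,0],[-0.03,-0.03,0],[-0.03,-0.03,0],[-0.03,-0.03,0],[-0.03,-0.03,0],[-0.03,-0.03,0],[-0.03,-0.03,0],[-0.03,-0.03,0],[-0.03,-0.03,0],[-0.03,-0.03,0]],"fingers":[0,0,0,0,0,0,0,0,0,0]}' 25
python3 plan.py 501.5 80 236 77
python3 -m crank '{"twist":[[0,0,0],[0,0,0],[0,0,0],[0,0,0],[0,0,0],[0,0,0]],"slide":[[-0.03,-0.03,0],[-0.03,-0.03,0],[-0.03,-0.03,0],[-0.03,-0.03,0],[-0.03,-0.03,0],[0,0,0]],"fingers":[0,0,0,0,0,0]}'
python3 plan.py 501.5 80 93 77
```

```text
t: 1.1
tool_pos: [359.6, 279.5, 236.7]
orientation: [[-0.975, 0.224, 0.0], [0.224, 0.975, 0.0], [-0.0, 0.0, -1.0]]
ft_force: [0.6, 0.4, -0.3]
gripper_width: 0.998
gripper_force: 0.0
twist z options(deg,q6-,q6+) [(np.float64(0.0), np.float64(-0.83), np.float64(-0.83)), (np.float64(-180.0), np.float64(-3.97), np.float64(2.31))] slide(m) after first: [-0.1831 -0.1625  0.0007] tilt fix deg [0.02 0.02 0.  ] q6 -0.83 q1 0.52
t: 1.7
tool_pos: [473.4, 97.7, 236.5]
orientation: [[-0.974, 0.228, 0.001], [0.228, 0.974, -0.0], [-0.001, -0.0, -1.0]]
ft_force: [0.2, 0.6, -0.3]
gripper_width: 1.003
gripper_force: 0.0
twist z options(deg,q6-,q6+) [(np.float64(-0.2), np.float64(-1.28), np.float64(-1.27)), (np.float64(179.8), np.float64(1.87), np.float64(-4.41))] slide(m) after first: [-0.0313 -0.0109  0.1435] tilt fix deg [-0.01  0.05  0.  ] q6 -1.27 q1 0.07
```

```bash
python3 -m crank '{"twist":[[0,0,0],[0,0,0],[0,0,0]],"slide":[[-0.031,-0.011,0],[0,0,0],[0,0,0]],"fingers":[0,0,0]}'
python3 plan.py 501.5 80 93 77
```

```text
t: 2.0
tool_pos: [498.6, 83.6, 236.3]
orientation: [[-0.974, 0.226, -0.001], [0.226, 0.974, 0.0], [0.001, 0.0, -1.0]]
ft_force: [-0.9, 0.3, -0.5]
gripper_width: 1.0
gripper_force: 0.0
twist z options(deg,q6-,q6+) [(np.float64(-0.0), np.float64(-1.31), np.float64(-1.31)), (np.float64(180.0), np.float64(1.83), np.float64(-4.45))] slide(m) after first: [-0.0037 -0.0029  0.1433] tilt fix deg [ 0.   -0.06  0.  ] q6 -1.31 q1 0.04
```

```bash
python3 -m crank '{"twist":[[0,0,0],[0,0,0],[0,0,0],[0,0,0],[0,0,0],[0,0,0]],"slide":[[-0.003,-0.003,0.04],[0,0,0.04],[0,0,0.04],[0,0,0.023],[0,0,0],[0,0,0]],"fingers":[0,0,0,0,0,0]}'
python3 -m crank '{"twist":[[0,0,0],[0,0,0],[0,0,0],[0,0,0],[0,0,0],[0,0,0]],"slide":[[0,0,0],[0,0,0],[0,0,0],[0,0,0],[0,0,0],[0,0,0]],"fingers":[1,1,1,1,1,1]}' 30
```

```text
t: 2.6
tool_pos: [501.0, 80.4, 94.2]
orientation: [[-0.974, 0.225, -0.0], [0.225, 0.974, 0.0], [0.0, 0.0, -1.0]]
ft_force: [-0.0, -0.1, 0.9]
gripper_width: 0.995
gripper_force: 0.0
t: 3.2
tool_pos: [501.3, 79.7, 93.7]
orientation: [[-0.974, 0.226, 0.0], [0.226, 0.974, 0.0], [-0.0, 0.0, -1.0]]
ft_force: [0.1, 0.6, -0.2]
gripper_width: 0.551
gripper_force: 0.0
```

```bash
python3 -m crank '{"twist":[[0,0,0],[0,0,0],[0,0,0],[0,0,0],[0,0,0],[0,0,0],[0,0,0],[0,0,0],[0,0,0]],"slide":[[0,0,0],[0,0,0],[0,0,0],[0,0,0],[0,0,-0.03],[0,0,-0.04],[0,0,-0.04],[0,0,-0.04],[0,0,0]],"fingers":[1,1,1,1,1,1,1,1,1]}' 30
python3 plan.py 583.6 -380 243 -3
```

```text
t: 4.1
tool_pos: [502.6, 79.8, 247.9]
orientation: [[-0.974, 0.226, 0.007], [0.226, 0.974, 0.0], [-0.007, 0.002, -1.0]]
ft_force: [1.5, 0.4, -3.7]
gripper_width: 0.463
gripper_force: 30.0
twist z options(deg,q6-,q6+) [(np.float64(80.0), np.float64(0.08), np.float64(-2.71)), (np.float64(-100.0), np.float64(-3.06), np.float64(0.43))] slide(m) after first: [-0.4549  0.1049  0.0049] tilt fix deg [ 0.1   0.41 -0.  ] q6 -1.32 q1 0.03
```

```bash
python3 -m crank '{"twist":[[0,0,8],[0,0,8],[0,0,8],[0,0,8],[0,0,8],[0,0,8],[0,0,8],[0,0,8],[0,0,8],[0,0,8]],"slide":[[0,0,0],[0,0,0],[0,0,0],[0,0,0],[0,0,0],[0,0,0],[0,0,0],[0,0,0],[0,0,0],[0,0,0]],"fingers":[1,1,1,1,1,1,1,1,1,1]}'
python3 -m crank '{"twist":[[0,0,0],[0,0,0],[0,0,0],[0,0,0],[0,0,0],[0,0,0],[0,0,0],[0,0,0],[0,0,0],[0,0,0]],"slide":[[-0.03,0.007,0],[-0.045,0.01,0],[-0.045,0.01,0],[-0.045,0.01,0],[-0.045,0.01,0],[-0.045,0.01,0],[-0.045,0.01,0],[-0.045,0.01,0],[-0.045,0.01,0],[-0.04,0.01,0]],"fingers":[1,1,1,1,1,1,1,1,1,1]}'
python3 -m crank '{"twist":[[0,0,0],[0,0,0]],"slide":[[0,0,0],[0,0,0]],"fingers":[1,1]}'
python3 plan.py 583.6 -380 94 -3
```

```text
t: 5.1
tool_pos: [500.7, 79.7, 242.2]
orientation: [[0.059, 0.998, -0.002], [0.998, -0.059, -0.0], [-0.0, -0.002, -1.0]]
ft_force: [-0.9, 0.8, -3.4]
gripper_width: 0.463
gripper_force: 30.0
t: 6.1
tool_pos: [574.8, -356.9, 241.5]
orientation: [[0.054, 0.999, -0.002], [0.999, -0.054, 0.001], [0.001, -0.002, -1.0]]
ft_force: [0.7, 0.7, -3.1]
gripper_width: 0.462
gripper_force: 30.0
t: 6.3
tool_pos: [574.6, -355.3, 241.2]
orientation: [[0.055, 0.999, -0.003], [0.999, -0.055, 0.002], [0.002, -0.003, -1.0]]
ft_force: [-0.4, -0.4, -3.8]
gripper_width: 0.46
gripper_force: 30.0
twist z options(deg,q6-,q6+) [(np.float64(-0.1), np.float64(-0.6), np.float64(-0.59)), (np.float64(179.9), np.float64(2.54), np.float64(-3.74))] slide(m) after first: [-0.0242  0.0103  0.1472] tilt fix deg [-0.16 -0.12 -0.  ] q6 -0.6 q1 -0.65
```

```bash
python3 -m crank '{"twist":[[0,0,0],[0,0,0],[0,0,0],[0,0,0],[0,0,0],[0,0,0],[0,0,0],[0,0,0]],"slide":[[-0.024,0.01,0],[0,0,0.04],[0,0,0.04],[0,0,0.04],[0,0,0.015],[0,0,0.008],[0,0,0.004],[0,0,0]],"fingers":[1,1,1,1,1,1,1,1]}'
python3 -m crank '{"twist":[[0,0,0],[0,0,0],[0,0,0],[0,0,0],[0,0,0],[0,0,0],[0,0,0],[0,0,0],[0,0,0],[0,0,0]],"slide":[[0,0,0],[0,0,0],[0,0,0],[0,0,0],[0,0,-0.02],[0,0,-0.02],[0,0,-0.04],[0,0,-0.04],[0,0,-0.03],[0,0,0]],"fingers":[0.3,0.3,0.3,0.3,0,0,0,0,0,0]}'
python3 plan.py 550.5 -80.5 243 6.3
```

```text
t: 7.1
tool_pos: [584.5, -379.3, 97.7]
orientation: [[0.053, 0.999, 0.001], [0.999, -0.053, -0.001], [-0.001, 0.001, -1.0]]
ft_force: [-0.0, -0.2, -2.7]
gripper_width: 0.46
gripper_force: 30.0
t: 8.1
tool_pos: [585.1, -380.1, 251.8]
orientation: [[0.053, 0.999, 0.006], [0.999, -0.053, -0.005], [-0.004, 0.006, -1.0]]
ft_force: [-0.6, 0.2, 1.4]
gripper_width: 0.997
gripper_force: 0.0
twist z options(deg,q6-,q6+) [(np.float64(-9.3), np.float64(-0.78), np.float64(-0.45)), (np.float64(170.7), np.float64(2.36), np.float64(-3.6))] slide(m) after first: [ 0.3016 -0.0015  0.0088] tilt fix deg [ 0.37  0.25 -0.  ] q6 -0.62 q1 -0.67
```

```bash
python3 -m crank '{"twist":[[0,0,-4.6],[0,0,-4.7],[0,0,0],[0,0,0],[0,0,0],[0,0,0],[0,0,0],[0,0,0],[0,0,0],[0,0,0]],"slide":[[0,0,0],[0,0,0],[0.04,0,0],[0.045,0,0],[0.045,0,0],[0.045,0,0],[0.045,0,0],[0.045,0,0],[0.037,0,0],[0,0,0]],"fingers":[0,0,0,0,0,0,0,0,0,0]}'
python3 -m crank '{"twist":[[0,0,0]],"slide":[[0,0,0]],"fingers":[0]}' | head -2
python3 plan.py 550.5 -80.5 93 6.3
```

```text
t: 9.1
tool_pos: [550.2, -75.4, 246.3]
orientation: [[-0.112, 0.994, -0.001], [0.994, 0.112, 0.001], [0.001, -0.001, -1.0]]
ft_force: [-0.4, -0.2, -0.2]
gripper_width: 0.998
gripper_force: 0.0
t: 9.2
tool_pos: [551.0, -78.5, 246.4]
twist z options(deg,q6-,q6+) [(np.float64(0.1), np.float64(-0.37), np.float64(-0.37)), (np.float64(-179.9), np.float64(-3.51), np.float64(2.77))] slide(m) after first: [-0.0019 -0.0007  0.1534] tilt fix deg [-0.01 -0.    0.  ] q6 -0.37 q1 -0.26
```

```bash
python3 -m crank '{"twist":[[0,0,0],[0,0,0],[0,0,0],[0,0,0],[0,0,0],[0,0,0]],"slide":[[-0.002,0,0.04],[0,0,0.04],[0,0,0.04],[0,0,0.033],[0,0,0],[0,0,0]],"fingers":[0,0,0,0,0,0]}' | head -2
python3 -m crank '{"twist":[[0,0,0],[0,0,0],[0,0,0],[0,0,0],[0,0,0],[0,0,0],[0,0,0],[0,0,0],[0,0,0],[0,0,0]],"slide":[[0,0,0],[0,0,0],[0,0,0],[0,0,0],[0,0,0],[0,0,0],[0,0,0],[0,0,0],[0,0,0],[0,0,0]],"fingers":[1,1,1,1,1,1,1,1,1,1]}' 30
python3 -m crank '{"twist":[[0,0,0],[0,0,0],[0,0,0],[0,0,0],[0,0,0],[0,0,0]],"slide":[[0,0,-0.03],[0,0,-0.04],[0,0,-0.04],[0,0,-0.04],[0,0,0],[0,0,0]],"fingers":[1,1,1,1,1,1]}'
python3 plan.py 587 -315 243 -3
```

```text
t: 9.8
tool_pos: [551.5, -82.0, 93.8]
t: 10.8
tool_pos: [551.2, -81.0, 93.6]
orientation: [[-0.109, 0.994, -0.0], [0.994, 0.109, 0.0], [0.0, -0.0, -1.0]]
ft_force: [-1.1, 0.8, 1.8]
gripper_width: 0.463
gripper_force: 29.9
t: 11.4
tool_pos: [551.1, -81.0, 243.5]
orientation: [[-0.109, 0.994, 0.001], [0.994, 0.109, -0.0], [-0.0, 0.001, -1.0]]
ft_force: [-0.7, 0.1, -3.6]
gripper_width: 0.459
gripper_force: 29.9
twist z options(deg,q6-,q6+) [(np.float64(9.3), np.float64(-0.21), np.float64(-0.54)), (np.float64(-170.7), np.float64(-3.35), np.float64(2.61))] slide(m) after first: [-0.2318  0.0481  0.0005] tilt fix deg [ 0.03  0.01 -0.  ] q6 -0.37 q1 -0.26
```

```bash
python3 -m crank '{"twist":[[0,0,4.6],[0,0,4.7],[0,0,0],[0,0,0],[0,0,0],[0,0,0],[0,0,0],[0,0,0],[0,0,0],[0,0,0]],"slide":[[0,0,0],[0,0,0],[-0.038,0.008,0],[-0.039,0.008,0],[-0.039,0.008,0],[-0.039,0.008,0],[-0.039,0.008,0],[-0.038,0.008,0],[0,0,0],[0,0,0]],"fingers":[1,1,1,1,1,1,1,1,1,1]}'
python3 plan.py 587 -315 94 -3
```

```text
t: 12.4
tool_pos: [586.2, -315.6, 240.8]
orientation: [[0.055, 0.999, -0.003], [0.999, -0.055, 0.003], [0.002, -0.004, -1.0]]
ft_force: [0.1, 0.8, -3.8]
gripper_width: 0.459
gripper_force: 30.0
twist z options(deg,q6-,q6+) [(np.float64(-0.1), np.float64(-0.54), np.float64(-0.54)), (np.float64(179.9), np.float64(2.6), np.float64(-3.68))] slide(m) after first: [0.0007 0.0008 0.1468] tilt fix deg [-0.21 -0.14 -0.  ] q6 -0.54 q1 -0.59
```

```bash
python3 -m crank '{"twist":[[0,0,0],[0,0,0],[0,0,0],[0,0,0],[0,0,0],[0,0,0],[0,0,0],[0,0,0]],"slide":[[0,0,0],[0,0,0.04],[0,0,0.04],[0,0,0.04],[0,0,0.015],[0,0,0.008],[0,0,0.004],[0,0,0]],"fingers":[1,1,1,1,1,1,1,1]}'
python3 -m crank '{"twist":[[0,0,0],[0,0,0],[0,0,0],[0,0,0],[0,0,0],[0,0,0],[0,0,0],[0,0,0],[0,0,0],[0,0,0]],"slide":[[0,0,0],[0,0,0],[0,0,0],[0,0,0],[0,0,-0.02],[0,0,-0.02],[0,0,-0.04],[0,0,-0.04],[0,0,-0.03],[0,0,0]],"fingers":[0.3,0.3,0.3,0.3,0,0,0,0,0,0]}'|head -2
python3 plan.py 583.5 11.5 243 25
```

```text
t: 13.2
tool_pos: [587.5, -315.3, 97.7]
orientation: [[0.053, 0.999, 0.001], [0.999, -0.053, -0.001], [-0.001, 0.001, -1.0]]
ft_force: [-0.3, -0.3, -3.1]
gripper_width: 0.459
gripper_force: 30.0
t: 14.2
tool_pos: [588.0, -316.0, 251.6]
twist z options(deg,q6-,q6+) [(np.float64(-28.0), np.float64(-1.03), np.float64(-0.05)), (np.float64(152.0), np.float64(2.11), np.float64(-3.19))] slide(m) after first: [0.2987 0.1343 0.0086] tilt fix deg [ 0.37  0.22 -0.  ] q6 -0.54 q1 -0.59
```

```bash
python3 -m crank '{"twist":[[0,0,-7],[0,0,-7],[0,0,-7],[0,0,-7],[0,0,0],[0,0,0],[0,0,0],[0,0,0],[0,0,0],[0,0,0]],"slide":[[0,0,0],[0,0,0],[0,0,0],[0,0,0],[0.03,0.014,0],[0.04,0.018,0],[0.04,0.018,0],[0.04,0.018,0],[0.04,0.018,0],[0.04,0.018,0]],"fingers":[0,0,0,0,0,0,0,0,0,0]}'|head -2
python3 -m crank '{"twist":[[0,0,0],[0,0,0],[0,0,0],[0,0,0]],"slide":[[0.035,0.015,0],[0.034,0.015,0],[0,0,0],[0,0,0]],"fingers":[0,0,0,0]}'
python3 plan.py 583.5 11.5 93 25
```

```text
t: 15.2
tool_pos: [583.7, -61.2, 246.0]
t: 15.6
tool_pos: [582.1, 12.9, 246.1]
orientation: [[-0.424, 0.906, -0.001], [0.906, 0.424, -0.0], [0.0, -0.001, -1.0]]
ft_force: [-0.2, -0.1, 0.1]
gripper_width: 0.999
gripper_force: 0.0
twist z options(deg,q6-,q6+) [(np.float64(0.1), np.float64(-0.53), np.float64(-0.53)), (np.float64(-179.9), np.float64(-3.67), np.float64(2.61))] slide(m) after first: [-0.0019  0.0007  0.1531] tilt fix deg [-0.03 -0.01 -0.  ] q6 -0.53 q1 -0.09
```

```bash
python3 -m crank '{"twist":[[0,0,0],[0,0,0],[0,0,0],[0,0,0],[0,0,0],[0,0,0]],"slide":[[-0.001,0,0.04],[0,0,0.04],[0,0,0.04],[0,0,0.033],[0,0,0],[0,0,0]],"fingers":[0,0,0,0,0,0]}' | head -2
python3 -m crank '{"twist":[[0,0,0],[0,0,0],[0,0,0],[0,0,0],[0,0,0],[0,0,0],[0,0,0],[0,0,0],[0,0,0],[0,0,0]],"slide":[[0,0,0],[0,0,0],[0,0,0],[0,0,0],[0,0,0],[0,0,0],[0,0,0],[0,0,0],[0,0,0],[0,0,0]],"fingers":[1,1,1,1,1,1,1,1,1,1]}' 30
python3 -m crank '{"twist":[[0,0,0],[0,0,0],[0,0,0],[0,0,0],[0,0,0],[0,0,0],[0,0,7],[0,0,7],[0,0,7],[0,0,7]],"slide":[[0,0,-0.03],[0,0,-0.04],[0,0,-0.04],[0,0,-0.04],[0,0,0],[0,0,0],[0,0,0],[0,0,0],[0,0,0],[0,0,0]],"fingers":[1,1,1,1,1,1,1,1,1,1]}'
python3 plan.py 590 -250 243 -3
```

```text
t: 16.2
tool_pos: [582.9, 10.5, 93.9]
t: 17.2
tool_pos: [582.9, 11.4, 93.7]
orientation: [[-0.422, 0.907, 0.001], [0.907, 0.422, 0.0], [-0.0, 0.001, -1.0]]
ft_force: [1.2, 0.3, 1.2]
gripper_width: 0.464
gripper_force: 30.0
t: 18.2
tool_pos: [581.8, 11.4, 241.2]
orientation: [[0.058, 0.998, -0.004], [0.998, -0.058, 0.0], [0.0, -0.004, -1.0]]
ft_force: [-0.4, -0.1, -1.8]
gripper_width: 0.462
gripper_force: 30.0
twist z options(deg,q6-,q6+) [(np.float64(-0.3), np.float64(-0.04), np.float64(-0.03)), (np.float64(179.7), np.float64(3.1), np.float64(-3.17))] slide(m) after first: [-0.2607  0.0218 -0.0018] tilt fix deg [-0.24 -0.01  0.  ] q6 -0.04 q1 -0.09
```

```bash
python3 -m crank '{"twist":[[0,0,0],[0,0,0],[0,0,0],[0,0,0],[0,0,0],[0,0,0],[0,0,0],[0,0,0],[0,0,0],[0,0,0]],"slide":[[-0.026,0.002,0],[-0.039,0.003,0],[-0.039,0.003,0],[-0.039,0.003,0],[-0.039,0.003,0],[-0.039,0.003,0],[-0.039,0.004,0],[0,0,0],[0,0,0],[0,0,0]],"fingers":[1,1,1,1,1,1,1,1,1,1]}'
python3 plan.py 590 -250 94 -3
```

```text
t: 19.2
tool_pos: [589.5, -248.4, 242.2]
orientation: [[0.053, 0.999, -0.002], [0.999, -0.053, 0.001], [0.001, -0.002, -1.0]]
ft_force: [-0.0, 0.2, -2.8]
gripper_width: 0.463
gripper_force: 30.0
twist z options(deg,q6-,q6+) [(np.float64(-0.0), np.float64(-0.45), np.float64(-0.45)), (np.float64(180.0), np.float64(2.69), np.float64(-3.59))] slide(m) after first: [-0.0016  0.0006  0.1482] tilt fix deg [-0.13 -0.08 -0.  ] q6 -0.45 q1 -0.5
```

```bash
python3 -m crank '{"twist":[[0,0,0],[0,0,0],[0,0,0],[0,0,0],[0,0,0],[0,0,0],[0,0,0],[0,0,0]],"slide":[[0,0,0],[0,0,0.04],[0,0,0.04],[0,0,0.04],[0,0,0.015],[0,0,0.008],[0,0,0.004],[0,0,0]],"fingers":[1,1,1,1,1,1,1,1]}'
python3 -m crank '{"twist":[[0,0,0],[0,0,0],[0,0,0],[0,0,0],[0,0,0],[0,0,0],[0,0,0],[0,0,0],[0,0,0],[0,0,0]],"slide":[[0,0,0],[0,0,0],[0,0,0],[0,0,0],[0,0,-0.02],[0,0,-0.02],[0,0,-0.04],[0,0,-0.04],[0,0,-0.03],[0,0,0]],"fingers":[0.3,0.3,0.3,0.3,0,0,0,0,0,0]}'|head -2
cat > look.py <<'E'
import sys; from seg import *
for n in ("scene","side"):
    d=get(n); P=cloud(d); img=d["img"]; save(d,f"pics/{n}{sys.argv[1]}.png")
    for nm,a in dict(beam=(17,35,'dark',100),trough=(45,62,'white',60)).items():
        for o in rects(P,img,*a):
            if abs(o[1][0]-225)<20 and o[1][1]<70: print(n,nm,*o)
E
python3 look.py 1; python3 plan.py 382 -343 243 88
```

```text
t: 20.0
tool_pos: [590.4, -249.4, 97.7]
orientation: [[0.053, 0.999, 0.001], [0.999, -0.053, -0.001], [-0.001, 0.002, -1.0]]
ft_force: [1.2, 0.5, -2.9]
gripper_width: 0.46
gripper_force: 30.0
t: 21.0
tool_pos: [591.0, -249.9, 251.3]
scene beam [ 384. -342.] [237.  28.] -2.3 26.2 429
scene beam [518. 358.] [237.  20.] 6.3 26.1 567
scene beam [489. 484.] [238.  19.] 1.4 25.9 593
scene trough [ 384. -228.] [213.  57.] 7.4 53.7 427
scene trough [525. 241.] [214.  54.] -7.4 54.2 510
side beam [487. 480.] [237.  26.] 1.1 23.0 267
side beam [515. 355.] [239.  25.] 5.5 23.0 300
side beam [ 379. -345.] [238.  24.] -1.6 24.5 1543
side trough [  12. 1250.] [221.  30.] -0.1 53.5 249
side trough [521. 240.] [210.  59.] -7.5 51.8 542
side trough [ 381. -228.] [211.  57.] 7.2 53.2 1099
twist z options(deg,q6-,q6+) [(np.float64(89.0), np.float64(1.1), np.float64(-2.0)), (np.float64(-91.0), np.float64(-2.04), np.float64(1.14))] slide(m) after first: [-0.2044  0.1009  0.0039] tilt fix deg [0.05 0.02 0.  ] q6 -0.45 q1 -0.5
```

View pics/side1.png

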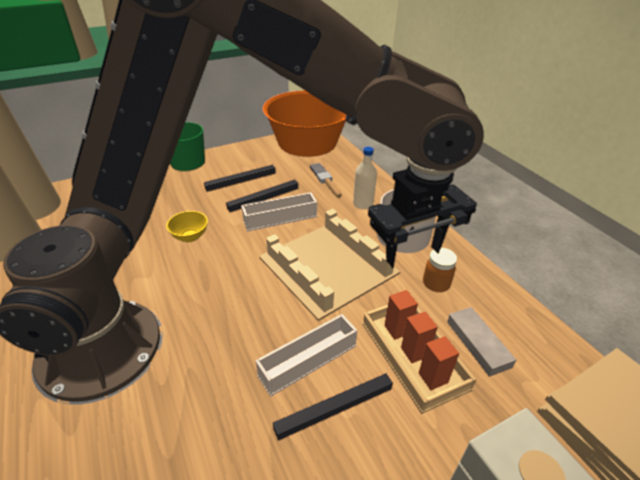

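```bash
python3 -m crank '{"twist":[[0,0,8.5],[0,0,8.5],[0,0,8.5],[0,0,8.5],[0,0,8.5],[0,0,8.5],[0,0,8.5],[0,0,8.5],[0,0,8.5],[0,0,8.5]],"slide":[[0,0,0],[0,0,0],[0,0,0],[0,0,0],[0,0,0],[0,0,0],[0,0,0],[0,0,0],[0,0,0],[0,0,0]],"fingers":[0,0,0,0,0,0,0,0,0,0]}'|head -1
python3 -m crank '{"twist":[[0,0,4],[0,0,0],[0,0,0],[0,0,0],[0,0,0],[0,0,0],[0,0,0],[0,0,0],[0,0,0]],"slide":[[0,0,0],[-0.034,0.017,0.007],[-0.034,0.017,0.007],[-0.034,0.017,0.007],[-0.034,0.017,0.007],[-0.034,0.017,0.007],[-0.034,0.016,0.007],[0,0,0],[0,0,0]],"fingers":[0,0,0,0,0,0,0,0,0]}'|head -2
python3 plan.py 382 -343 26 88
python3 - <<'E'
from h import *
d=get("wrist"); save(d,"pics/w1.png"); np.savez("w1.npz",z=d["range_z"],T=d["T"],img=d["img"],f=d["fovy"],c=[d["cx"],d["cy"]]); print(d["fovy"],d["cx"],d["cy"],d["T"].round(2).tolist())
E
```

```text
t: 22.1
t: 23.0
tool_pos: [381.7, -343.1, 203.7]
twist z options(deg,q6-,q6+) [(np.float64(-0.1), np.float64(0.74), np.float64(0.75)), (np.float64(179.9), np.float64(3.89), np.float64(-2.39))] slide(m) after first: [ 3.000e-04 -1.000e-04  1.777e-01] tilt fix deg [-0.09  0.07 -0.  ] q6 0.75 q1 -0.86
65.70646984690485 315.71402312218964 240.38434910099076 [[-0.04, -0.95, -0.3, 464.8], [-1.0, 0.04, 0.01, -346.12], [-0.0, 0.3, -0.96, 351.85], [0.0, 0.0, 0.0, 1.0]]
```

View pics/w1.png

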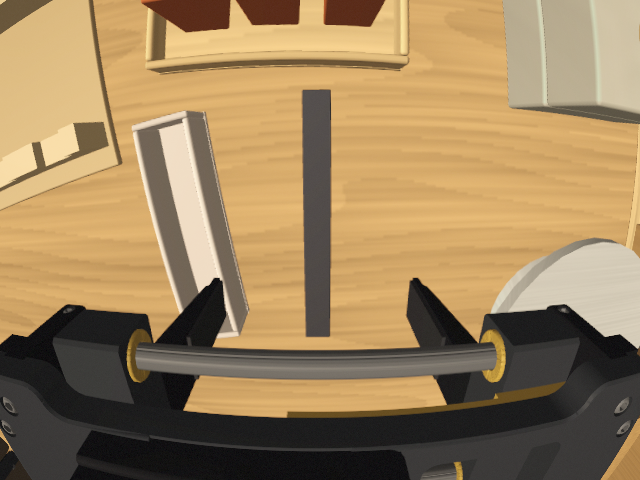

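```bash
python3 - <<'E'
from h import *
for n in("scene0","side0"):
    P=np.load(n+".npz")["P"]; m=(P[...,0]>335)&(P[...,0]<430)&(P[...,1]>-450)&(P[...,1]<-365)
    print(n,m.sum(),np.nanmax(P[m][:,2]) if m.any() else None)
E
python3 -m crank '{"twist":[[0,0,0],[0,0,0],[0,0,0],[0,0,0],[0,0,0],[0,0,0],[0,0,0]],"slide":[[0,0,0.04],[0,0,0.04],[0,0,0.04],[0,0,0.03],[0,0,0.02],[0,0,0.007],[0,0,0]],"fingers":[0,0,0,0,0,0,0]}'
```

```text
scene0 469 11.203490990432101
side0 2511 4.624168922805666
t: 23.75
tool_pos: [382.9, -342.4, 26.8]
orientation: [[0.999, -0.035, -0.001], [-0.035, -0.999, 0.001], [-0.001, -0.001, -1.0]]
ft_force: [0.3, 0.8, 0.2]
gripper_width: 0.999
gripper_force: 0.0
```

```bash
python3 -m crank '{"twist":[[0,0,0],[0,0,0],[0,0,0],[0,0,0],[0,0,0],[0,0,0],[0,0,0],[0,0,0],[0,0,0],[0,0,0]],"slide":[[0,0,0],[0,0,0],[0,0,0],[0,0,0],[0,0,0],[0,0,0],[0,0,0],[0,0,0],[0,0,0],[0,0,0]],"fingers":[1,1,1,1,1,1,1,1,1,1]}' 40|head -1
python3 -m crank '{"twist":[[0,0,0],[0,0,0],[0,0,0],[0,0,0],[0,0,0],[0,0,0],[0,0,0],[0,0,0],[0,0,0],[0,0,0]],"slide":[[0,0,0],[0,0,0],[0,0,0],[0,0,0],[0,0,-0.02],[0,0,-0.03],[0,0,-0.04],[0,0,-0.04],[0,0,-0.04],[0,0,0]],"fingers":[1,1,1,1,1,1,1,1,1,1]}'
python3 plan.py 568 -81 197 99.6
```

```text
t: 24.75
t: 25.75
tool_pos: [383.4, -344.0, 201.8]
orientation: [[0.999, -0.036, 0.005], [-0.036, -0.999, -0.005], [0.005, 0.005, -1.0]]
ft_force: [0.1, -0.7, -4.6]
gripper_width: 0.264
gripper_force: 40.0
twist z options(deg,q6-,q6+) [(np.float64(-11.6), np.float64(0.54), np.float64(0.95)), (np.float64(168.4), np.float64(3.69), np.float64(-2.19))] slide(m) after first: [ 0.2259 -0.2285  0.0048] tilt fix deg [ 0.29 -0.29  0.  ] q6 0.75 q1 -0.86
```

```bash
python3 -m crank '{"twist":[[0,0,-5.8],[0,0,-5.8],[0,0,0],[0,0,0],[0,0,0],[0,0,0],[0,0,0],[0,0,0],[0,0,0],[0,0,0]],"slide":[[0,0,0],[0,0,0],[0.028,-0.028,0],[0.033,-0.034,0],[0.033,-0.034,0],[0.033,-0.034,0],[0.033,-0.034,0],[0.033,-0.033,0],[0.033,-0.033,0],[0,0,0]],"fingers":[1,1,1,1,1,1,1,1,1,1]}'|head -1
python3 -m crank '{"twist":[[0,0,0],[0,0,0]],"slide":[[0,0,0],[0,0,0]],"fingers":[1,1]}'
python3 plan.py 568 -81 77 99.6
python3 - <<'E'
from h import *
for n in ("scene","side"):
    d=get(n); save(d,f"pics/{n}2.png"); P=cloud(d)
    hsv=cv2.cvtColor(d["img"],cv2.COLOR_RGB2HSV)
    # bar under gripper: dark pts z 150-185 near the deck, away from gripper
    t=np.array([568,-81]); u=np.array([.986,.167]); q=P[...,:2]-t; a=q@u; b=q@[-.167,.986]
    m=(hsv[...,2]<80)&(abs(b)<30)&(abs(a)<150)&(P[...,2]>145)&(P[...,2]<190)
    print(n,m.sum(),np.percentile(a[m],[1,99]).round(1))
    for s in(-1,1):
        k=m&(s*a>50); print(s,k.sum(),np.percentile(P[k][:,2],[5,50,95]).round(1),np.percentile(b[k],[3,50,97]).round(1))
E
```

```text
t: 26.75
t: 26.95
tool_pos: [566.2, -79.0, 196.5]
orientation: [[0.986, 0.166, -0.002], [0.166, -0.986, 0.0], [-0.002, -0.001, -1.0]]
ft_force: [-0.4, 0.1, -4.2]
gripper_width: 0.26
gripper_force: 40.0
twist z options(deg,q6-,q6+) [(np.float64(-0.1), np.float64(1.15), np.float64(1.15)), (np.float64(179.9), np.float64(4.29), np.float64(-1.99))] slide(m) after first: [0.0014 0.0022 0.1195] tilt fix deg [-0.05  0.11  0.  ] q6 1.15 q1 -0.25
scene 135 [-54.  119.3]
-1 6 [175.  182.6 187.9] [12.4 13.1 15.7]
1 81 [175.9 184.1 189.7] [-6.  12.2 14.5]
side 350 [-123.8  102.8]
-1 187 [174.1 182.2 189.1] [-12.  -10.4   2.6]
1 18 [169.4 171.7 175.5] [-12.5 -10.7  -9. ]
```

View pics/scene2.png

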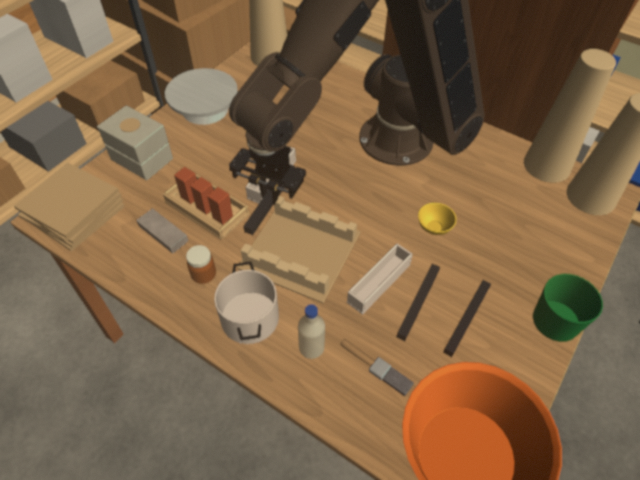

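```bash
python3 -m crank '{"twist":[[0,0,0],[0,0,0],[0,0,0],[0,0,0],[0,0,0],[0,0,0],[0,0,0],[0,0,0]],"slide":[[0.002,0.001,0],[0,0,0.03],[0,0,0.03],[0,0,0.02],[0,0,0.02],[0,0,0.012],[0,0,0.006],[0,0,0]],"fingers":[1,1,1,1,1,1,1,1]}'
python3 -m crank '{"twist":[[0,0,0],[0,0,0]],"slide":[[0,0,0.002],[0,0,0]],"fingers":[1,1]}'
```

```text
t: 27.85
tool_pos: [569.2, -79.6, 79.4]
orientation: [[0.986, 0.166, -0.0], [0.166, -0.986, 0.0], [-0.0, -0.0, -1.0]]
ft_force: [-0.5, 0.1, -4.2]
gripper_width: 0.259
gripper_force: 40.0
t: 28.05
tool_pos: [569.5, -79.4, 78.2]
orientation: [[0.986, 0.166, 0.001], [0.166, -0.986, -0.0], [0.001, 0.0, -1.0]]
ft_force: [-0.3, -0.3, -4.4]
gripper_width: 0.26
gripper_force: 40.0
```

```bash
python3 -m crank '{"twist":[[0,0,0],[0,0,0]],"slide":[[0,0,0.0015],[0,0,0]],"fingers":[1,1]}'|sed -n 2,4p
python3 -m crank '{"twist":[[0,0,0],[0,0,0],[0,0,0],[0,0,0],[0,0,0],[0,0,0],[0,0,0],[0,0,0],[0,0,0],[0,0,0]],"slide":[[0,0,0],[0,0,0],[0,0,0],[0,0,0],[0,0,-0.02],[0,0,-0.02],[0,0,-0.03],[0,0,-0.03],[0,0,-0.02],[0,0,0]],"fingers":[0.4,0.4,0.4,0.4,0.4,0.2,0,0,0,0]}'
python3 plan.py 516.5 357 200 96
```

```text
tool_pos: [569.6, -79.4, 77.6]
orientation: [[0.986, 0.166, 0.002], [0.166, -0.986, -0.0], [0.002, 0.001, -1.0]]
ft_force: [-2.3, -0.1, 8.0]
t: 29.25
tool_pos: [570.2, -79.5, 198.8]
orientation: [[0.986, 0.166, 0.005], [0.166, -0.986, -0.001], [0.004, 0.002, -1.0]]
ft_force: [-0.6, 0.6, -0.3]
gripper_width: 0.956
gripper_force: 0.0
twist z options(deg,q6-,q6+) [(np.float64(3.6), np.float64(1.21), np.float64(1.09)), (np.float64(-176.4), np.float64(-1.93), np.float64(4.23))] slide(m) after first: [-0.0077 -0.4397 -0.0012] tilt fix deg [ 0.1  -0.25  0.  ] q6 1.15 q1 -0.25
```

```bash
python3 -m crank '{"twist":[[0,0,3.6],[0,0,0],[0,0,0],[0,0,0],[0,0,0],[0,0,0],[0,0,0],[0,0,0],[0,0,0],[0,0,0]],"slide":[[0,0,0],[-0.001,-0.039,0],[-0.001,-0.05,0],[-0.001,-0.05,0],[-0.001,-0.05,0],[-0.001,-0.05,0],[-0.001,-0.05,0],[-0.001,-0.05,0],[-0.001,-0.05,0],[0,-0.05,0]],"fingers":[0,0,0,0,0,0,0,0,0,0]}'|head -1
python3 -m crank '{"twist":[[0,0,0],[0,0,0],[0,0,0]],"slide":[[0,0,0],[0,0,0],[0,0,0]],"fingers":[0,0,0]}'|head -2
python3 plan.py 516.5 357 26 96
python3 - <<'E'
from h import *
d=get("wrist"); save(d,"pics/w2.png")
E
```

```text
t: 30.25
t: 30.55
tool_pos: [515.6, 355.4, 195.4]
twist z options(deg,q6-,q6+) [(np.float64(-0.1), np.float64(1.96), np.float64(1.97)), (np.float64(179.9), np.float64(5.11), np.float64(-1.17))] slide(m) after first: [ 0.001  -0.0015  0.1694] tilt fix deg [ 0.04  0.07 -0.  ] q6 1.97 q1 0.5
```

View pics/w2.png

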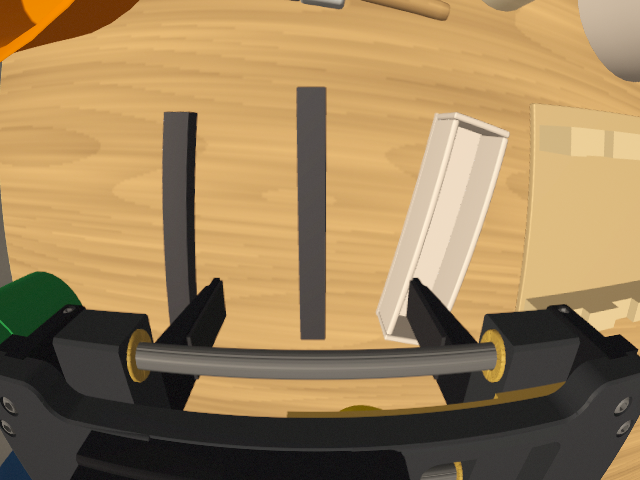

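```bash
python3 -m crank '{"twist":[[0,0,0],[0,0,0],[0,0,0],[0,0,0],[0,0,0],[0,0,0],[0,0,0]],"slide":[[0.001,-0.0015,0.04],[0,0,0.04],[0,0,0.04],[0,0,0.03],[0,0,0.015],[0,0,0.005],[0,0,0]],"fingers":[0,0,0,0,0,0,0]}'|head -2
python3 -m crank '{"twist":[[0,0,0],[0,0,0],[0,0,0],[0,0,0],[0,0,0],[0,0,0],[0,0,0],[0,0,0],[0,0,0],[0,0,0]],"slide":[[0,0,0],[0,0,0],[0,0,0],[0,0,0],[0,0,0],[0,0,0],[0,0,0],[0,0,0],[0,0,0],[0,0,0]],"fingers":[1,1,1,1,1,1,1,1,1,1]}' 40|head -1
python3 -m crank '{"twist":[[0,0,0],[0,0,0],[0,0,0],[0,0,0],[0,0,0],[0,0,0],[0,0,0],[0,0,0],[0,0,0],[0,0,0]],"slide":[[0,0,0],[0,0,0],[0,0,0],[0,0,0],[0,0,-0.02],[0,0,-0.03],[0,0,-0.04],[0,0,-0.04],[0,0,-0.04],[0,0,0]],"fingers":[1,1,1,1,1,1,1,1,1,1]}'
python3 plan.py 540 87 197 99.6
```

```text
t: 31.3
tool_pos: [517.0, 357.6, 26.6]
t: 32.3
t: 33.3
tool_pos: [517.9, 358.7, 201.2]
orientation: [[0.995, 0.104, 0.007], [0.104, -0.995, 0.004], [0.007, -0.003, -1.0]]
ft_force: [0.7, 1.0, -4.9]
gripper_width: 0.261
gripper_force: 40.0
twist z options(deg,q6-,q6+) [(np.float64(-3.6), np.float64(1.9), np.float64(2.03)), (np.float64(176.4), np.float64(5.05), np.float64(-1.11))] slide(m) after first: [-0.0235  0.2716  0.0042] tilt fix deg [-0.17 -0.41 -0.  ] q6 1.97 q1 0.5
```

```bash
python3 -m crank '{"twist":[[0,0,-3.6],[0,0,0],[0,0,0],[0,0,0],[0,0,0],[0,0,0],[0,0,0],[0,0,0],[0,0,0],[0,0,0]],"slide":[[0,0,0],[-0.003,0.034,0],[-0.004,0.04,0],[-0.004,0.04,0],[-0.004,0.04,0],[-0.004,0.04,0],[-0.003,0.04,0],[-0.003,0.038,0],[0,0,0],[0,0,0]],"fingers":[1,1,1,1,1,1,1,1,1,1]}'|head -2
python3 plan.py 540 87 80 99.6
cat > bar.py <<'E'
import sys; from h import *
t=np.array([float(sys.argv[1]),float(sys.argv[2])]); u=np.array([.986,.167])
for n in ("scene","side"):
    d=get(n); P=cloud(d); hsv=cv2.cvtColor(d["img"],cv2.COLOR_RGB2HSV)
    q=P[...,:2]-t; a=q@u; b=q@[-.167,.986]
    m=(hsv[...,2]<80)&(abs(b)<30)&(abs(a)<150)&(P[...,2]>145)&(P[...,2]<190)
    print(n,m.sum(),np.percentile(a[m],[1,99]).round(1))
    for s in(-1,1):
        k=m&(s*a>50)
        if k.sum()>3: print(s,k.sum(),np.percentile(P[k][:,2],[5,50,95]).round(1),np.percentile(b[k],[3,50,97]).round(1))
E
python3 bar.py 540 87
```

```text
t: 34.3
tool_pos: [536.5, 84.8, 194.9]
twist z options(deg,q6-,q6+) [(np.float64(-0.2), np.float64(1.44), np.float64(1.44)), (np.float64(179.8), np.float64(4.58), np.float64(-1.7))] slide(m) after first: [ 0.0038 -0.0015  0.1149] tilt fix deg [-0.03  0.12 -0.  ] q6 1.44 q1 0.04
scene 93 [  4.4 116.9]
1 62 [177.2 185.1 189.6] [-12.5   6.8   9.9]
side 531 [-124.7  111.2]
-1 214 [171.4 180.3 189. ] [-15.1 -12.8   4. ]
1 123 [172.5 181.  189.1] [-16.  -13.2 -10.5]
```

```bash
python3 -m crank '{"twist":[[0,0,0],[0,0,0],[0,0,0],[0,0,0],[0,0,0],[0,0,0],[0,0,0],[0,0,0]],"slide":[[0.004,-0.002,0],[0,0,0.03],[0,0,0.03],[0,0,0.02],[0,0,0.02],[0,0,0.01],[0,0,0.005],[0,0,0]],"fingers":[1,1,1,1,1,1,1,1]}'|head -2
python3 -m crank '{"twist":[[0,0,0],[0,0,0]],"slide":[[0,0,0.002],[0,0,0]],"fingers":[1,1]}'|sed -n 2,4p
python3 -m crank '{"twist":[[0,0,0],[0,0,0]],"slide":[[0,0,0.0015],[0,0,0]],"fingers":[1,1]}'|sed -n 2,4p
```

```text
t: 35.2
tool_pos: [540.7, 88.7, 81.0]
tool_pos: [540.9, 88.3, 79.7]
orientation: [[0.986, 0.166, 0.001], [0.166, -0.986, 0.0], [0.001, 0.0, -1.0]]
ft_force: [0.9, -0.8, -5.0]
tool_pos: [540.7, 88.2, 77.9]
orientation: [[0.986, 0.166, 0.001], [0.166, -0.986, 0.0], [0.001, -0.0, -1.0]]
ft_force: [-0.5, 0.2, -4.2]
```

```bash
python3 -m crank '{"twist":[[0,0,0],[0,0,0]],"slide":[[0,0,0.001],[0,0,0]],"fingers":[1,1]}'|sed -n 2,4p
python3 -m crank '{"twist":[[0,0,0],[0,0,0],[0,0,0],[0,0,0],[0,0,0],[0,0,0],[0,0,0],[0,0,0],[0,0,0],[0,0,0]],"slide":[[0,0,0],[0,0,0],[0,0,0],[0,0,0],[0,0,-0.02],[0,0,-0.02],[0,0,-0.03],[0,0,-0.03],[0,0,-0.02],[0,0,0]],"fingers":[0.4,0.4,0.4,0.4,0.4,0.2,0,0,0,0]}'|head -2
python3 plan.py 488 482 200 91.2
```

```text
tool_pos: [540.6, 88.2, 76.6]
orientation: [[0.986, 0.166, -0.0], [0.166, -0.986, 0.0], [0.0, -0.0, -1.0]]
ft_force: [-0.1, -0.5, -5.0]
t: 36.8
tool_pos: [541.6, 88.3, 199.3]
twist z options(deg,q6-,q6+) [(np.float64(8.4), np.float64(1.59), np.float64(1.3)), (np.float64(-171.6), np.float64(-1.55), np.float64(4.44))] slide(m) after first: [-0.0454 -0.3947 -0.0007] tilt fix deg [ 0.03 -0.28  0.  ] q6 1.45 q1 0.04
```

```bash
python3 -m crank '{"twist":[[0,0,8.4],[0,0,0],[0,0,0],[0,0,0],[0,0,0],[0,0,0],[0,0,0],[0,0,0],[0,0,0],[0,0,0]],"slide":[[0,0,0],[-0.005,-0.038,0],[-0.005,-0.045,0],[-0.005,-0.045,0],[-0.005,-0.045,0],[-0.005,-0.045,0],[-0.005,-0.045,0],[-0.005,-0.045,0],[-0.005,-0.045,0],[-0.005,-0.042,0]],"fingers":[0,0,0,0,0,0,0,0,0,0]}'|head -1
python3 -m crank '{"twist":[[0,0,0],[0,0,0],[0,0,0]],"slide":[[0,0,0],[0,0,0],[0,0,0]],"fingers":[0,0,0]}'|head -2
python3 plan.py 488 482 26 91.2
python3 look.py 3
```

```text
t: 37.8
t: 38.1
tool_pos: [487.7, 481.3, 195.9]
twist z options(deg,q6-,q6+) [(np.float64(-0.1), np.float64(2.23), np.float64(2.24)), (np.float64(179.9), np.float64(5.37), np.float64(-0.91))] slide(m) after first: [ 0.0003 -0.0007  0.1699] tilt fix deg [ 0.05  0.05 -0.  ] q6 2.23 q1 0.68
scene beam [489. 485.] [237.  19.] 1.3 26.0 595
scene trough [ 385. -227.] [218.  57.] 7.1 53.6 434
scene trough [523. 241.] [211.  56.] -7.7 54.1 513
side beam [485. 482.] [237.  28.] 1.9 23.5 360
side trough [ 890. 1252.] [226.  29.] -1.1 54.0 158
side trough [521. 239.] [211.  59.] -7.9 51.4 543
side trough [ 382. -228.] [211.  56.] 6.8 53.1 1090
```

View pics/side3.png

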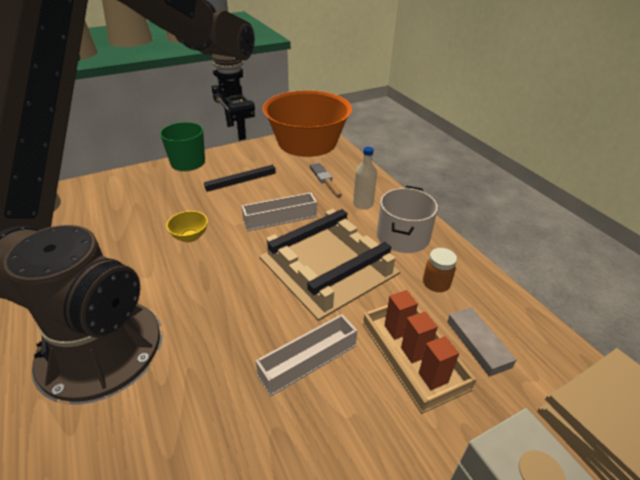

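```bash
python3 -m crank '{"twist":[[0,0,0],[0,0,0],[0,0,0],[0,0,0],[0,0,0],[0,0,0],[0,0,0]],"slide":[[0,-0.001,0.04],[0,0,0.04],[0,0,0.04],[0,0,0.03],[0,0,0.015],[0,0,0.005],[0,0,0]],"fingers":[0,0,0,0,0,0,0]}'|head -2
python3 -m crank '{"twist":[[0,0,0],[0,0,0],[0,0,0],[0,0,0],[0,0,0],[0,0,0],[0,0,0],[0,0,0],[0,0,0],[0,0,0]],"slide":[[0,0,0],[0,0,0],[0,0,0],[0,0,0],[0,0,0],[0,0,0],[0,0,0],[0,0,0],[0,0,0],[0,0,0]],"fingers":[1,1,1,1,1,1,1,1,1,1]}' 40|head -1
python3 -m crank '{"twist":[[0,0,0],[0,0,0],[0,0,0],[0,0,0],[0,0,0],[0,0,0],[0,0,0],[0,0,0],[0,0,0],[0,0,0]],"slide":[[0,0,0],[0,0,0],[0,0,0],[0,0,0],[0,0,-0.02],[0,0,-0.03],[0,0,-0.04],[0,0,-0.04],[0,0,-0.04],[0,0,0]],"fingers":[1,1,1,1,1,1,1,1,1,1]}'
python3 plan.py 554 3 197 99.6
```

```text
t: 38.9
tool_pos: [488.1, 483.1, 27.2]
t: 39.9
t: 40.9
tool_pos: [488.9, 484.3, 202.4]
orientation: [[1.0, 0.02, 0.007], [0.02, -1.0, 0.005], [0.007, -0.005, -1.0]]
ft_force: [0.8, 0.6, -2.6]
gripper_width: 0.263
gripper_force: 40.0
twist z options(deg,q6-,q6+) [(np.float64(-8.4), np.float64(2.09), np.float64(2.38)), (np.float64(171.6), np.float64(5.23), np.float64(-0.76))] slide(m) after first: [-0.0161  0.4854  0.0054] tilt fix deg [-0.29 -0.38  0.  ] q6 2.24 q1 0.68
```

```bash
python3 -m crank '{"twist":[[0,0,-4.2],[0,0,-4.2],[0,0,0],[0,0,0],[0,0,0],[0,0,0],[0,0,0],[0,0,0],[0,0,0],[0,0,0]],"slide":[[0,0,0],[0,0,0],[-0.001,0.035,0],[-0.001,0.045,0],[-0.001,0.045,0],[-0.001,0.045,0],[-0.001,0.045,0],[-0.001,0.045,0],[-0.001,0.045,0],[-0.001,0.045,0]],"fingers":[1,1,1,1,1,1,1,1,1,1]}'|head -1
python3 -m crank '{"twist":[[0,0,0],[0,0,0],[0,0,0],[0,0,0],[0,0,0],[0,0,0]],"slide":[[-0.001,0.045,0],[-0.001,0.045,0],[-0.001,0.045,0],[0,0,0],[0,0,0],[0,0,0]],"fingers":[1,1,1,1,1,1]}'|head -2
python3 plan.py 554 3 80 99.6
python3 bar.py 554 3
```

```text
t: 41.9
t: 42.5
tool_pos: [556.8, 3.8, 196.0]
twist z options(deg,q6-,q6+) [(np.float64(-0.0), np.float64(1.29), np.float64(1.29)), (np.float64(180.0), np.float64(4.43), np.float64(-1.85))] slide(m) after first: [-0.0029  0.0003  0.116 ] tilt fix deg [-0.03  0.07 -0.  ] q6 1.29 q1 -0.11
scene 113 [-49.3 123.7]
1 71 [175.4 183.4 189.3] [-8.7 10.5 12.1]
side 511 [-118.7  118.8]
-1 205 [170.7 180.2 188.7] [-13.9 -11.4   2.6]
1 111 [172.  178.8 187.8] [-13.8 -11.9  -9.8]
```

```bash
python3 -m crank '{"twist":[[0,0,0],[0,0,0],[0,0,0],[0,0,0],[0,0,0],[0,0,0],[0,0,0],[0,0,0]],"slide":[[-0.003,0,0],[0,0,0.03],[0,0,0.03],[0,0,0.02],[0,0,0.02],[0,0,0.012],[0,0,0.005],[0,0,0]],"fingers":[1,1,1,1,1,1,1,1]}'|head -2
python3 -m crank '{"twist":[[0,0,0],[0,0,0]],"slide":[[0,0,0.0015],[0,0,0]],"fingers":[1,1]}'|sed -n 2,4p
python3 -m crank '{"twist":[[0,0,0],[0,0,0]],"slide":[[0,0,0.001],[0,0,0]],"fingers":[1,1]}'|sed -n 2,4p
```

```text
t: 43.4
tool_pos: [554.3, 2.9, 79.5]
tool_pos: [554.7, 2.7, 78.8]
orientation: [[0.986, 0.166, 0.001], [0.166, -0.986, -0.0], [0.001, 0.0, -1.0]]
ft_force: [-0.5, -0.2, -3.2]
tool_pos: [554.5, 2.7, 77.4]
orientation: [[0.986, 0.166, 0.001], [0.166, -0.986, 0.0], [0.001, 0.0, -1.0]]
ft_force: [0.4, -1.1, -3.0]
```

```bash
python3 -m crank '{"twist":[[0,0,0],[0,0,0],[0,0,0],[0,0,0],[0,0,0],[0,0,0],[0,0,0],[0,0,0],[0,0,0],[0,0,0]],"slide":[[0,0,0],[0,0,0],[0,0,0],[0,0,0],[0,0,-0.02],[0,0,-0.02],[0,0,-0.03],[0,0,-0.03],[0,0,-0.02],[0,0,0]],"fingers":[0.4,0.4,0.4,0.4,0.4,0.2,0,0,0,0]}'|head -2
python3 plan.py 522 240 200 82.4
```

```text
t: 44.8
tool_pos: [555.3, 2.6, 199.8]
twist z options(deg,q6-,q6+) [(np.float64(17.2), np.float64(1.59), np.float64(0.99)), (np.float64(-162.8), np.float64(-1.55), np.float64(4.13))] slide(m) after first: [-6.440e-02 -2.309e-01 -2.000e-04] tilt fix deg [ 0.07 -0.27  0.  ] q6 1.29 q1 -0.11
```

```bash
python3 -m crank '{"twist":[[0,0,8.6],[0,0,8.6],[0,0,0],[0,0,0],[0,0,0],[0,0,0],[0,0,0],[0,0,0],[0,0,0],[0,0,0]],"slide":[[0,0,0],[0,0,0],[-0.01,-0.038,0],[-0.011,-0.039,0],[-0.011,-0.039,0],[-0.011,-0.039,0],[-0.011,-0.038,0],[-0.01,-0.038,0],[0,0,0],[0,0,0]],"fingers":[0,0,0,0,0,0,0,0,0,0]}'|head -2
python3 plan.py 522 240 45 82.4
python3 - <<'E'
from h import *
d=get("wrist"); save(d,"pics/w4.png")
for n in("scene","side"):
    d=get(n); P=cloud(d); hsv=cv2.cvtColor(d["img"],cv2.COLOR_RGB2HSV)
    m=(hsv[...,2]<85)&(hsv[...,1]<120)&(abs(P[...,2]-75)<7)&(abs(P[...,0]-554)<180)&(abs(P[...,1]-3)<150)
    k,L,st,_=cv2.connectedComponentsWithStats(m.astype(np.uint8))
    for i in range(1,k):
        if st[i,4]>60: q=P[L==i]; print(n,cv2.minAreaRect(q[:,:2].astype(np.float32)),np.median(q[:,2]))
E
```

```text
t: 45.8
tool_pos: [521.1, 240.6, 196.1]
twist z options(deg,q6-,q6+) [(np.float64(0.1), np.float64(2.02), np.float64(2.02)), (np.float64(-179.9), np.float64(-1.12), np.float64(5.16))] slide(m) after first: [0.001  0.0005 0.1511] tilt fix deg [ 0.04  0.07 -0.  ] q6 2.02 q1 0.32
scene ((569.8341064453125, -79.77379608154297), (239.95046997070312, 27.147985458374023), 9.952123641967773) 76.08401798199384
scene ((555.8897094726562, 2.2713279724121094), (237.8280487060547, 26.264022827148438), 9.66837215423584) 75.82950830468621
scene ((541.8900146484375, 87.48123168945312), (239.8558807373047, 25.656143188476562), 9.976371765136719) 75.97945657125456
side ((540.0761108398438, 85.58879089355469), (240.1148681640625, 27.29955291748047), 9.921780586242676) 74.14983913508047
side ((552.70166015625, 0.8370819091796875), (239.8076629638672, 28.191919326782227), 9.501684188842773) 74.23261644793985
side ((567.1450805664062, -81.10896301269531), (241.22174072265625, 27.67927360534668), 9.658284187316895) 74.11887586156479
```

View pics/w4.png

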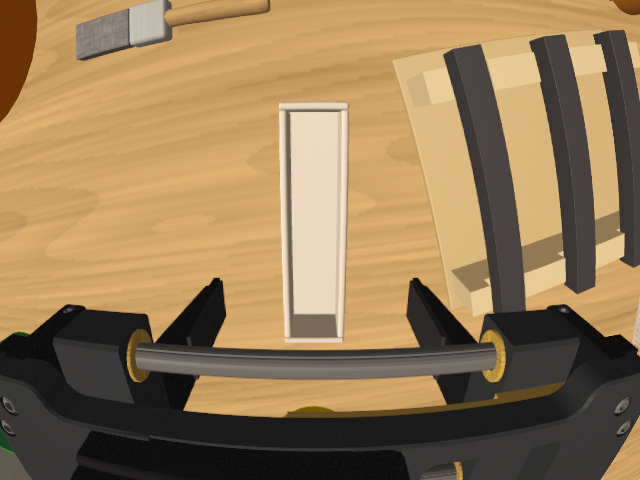

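```bash
python3 -m crank '{"twist":[[0,0,0],[0,0,0],[0,0,0],[0,0,0],[0,0,0],[0,0,0],[0,0,0]],"slide":[[0.001,0,0.04],[0,0,0.04],[0,0,0.04],[0,0,0.02],[0,0,0.011],[0,0,0],[0,0,0]],"fingers":[0,0,0,0,0,0,0]}'|head -2
python3 -m crank '{"twist":[[0,0,0],[0,0,0],[0,0,0],[0,0,0],[0,0,0],[0,0,0],[0,0,0],[0,0,0],[0,0,0],[0,0,0]],"slide":[[0,0,0],[0,0,0],[0,0,0],[0,0,0],[0,0,0],[0,0,0],[0,0,0],[0,0,0],[0,0,0],[0,0,0]],"fingers":[1,1,1,1,1,1,1,1,1,1]}' 30
python3 -m crank '{"twist":[[0,0,0],[0,0,0],[0,0,0],[0,0,0],[0,0,0],[0,0,0],[0,0,0]],"slide":[[0,0,-0.02],[0,0,-0.03],[0,0,-0.04],[0,0,-0.04],[0,0,-0.04],[0,0,0],[0,0,0]],"fingers":[1,1,1,1,1,1,1]}'
python3 plan.py 601.5 11 211 9.6
```

```text
t: 46.65
tool_pos: [523.2, 239.7, 47.0]
t: 47.65
tool_pos: [522.7, 240.2, 46.3]
orientation: [[0.991, -0.133, 0.0], [-0.133, -0.991, 0.0], [0.0, -0.0, -1.0]]
ft_force: [-1.4, 1.7, 4.2]
gripper_width: 0.567
gripper_force: 30.0
t: 48.35
tool_pos: [522.2, 239.8, 215.9]
orientation: [[0.991, -0.133, -0.0], [-0.133, -0.991, -0.0], [-0.0, 0.0, -1.0]]
ft_force: [-0.3, 0.1, -3.8]
gripper_width: 0.563
gripper_force: 30.0
twist z options(deg,q6-,q6+) [(np.float64(72.8), np.float64(3.29), np.float64(0.75)), (np.float64(-107.2), np.float64(0.15), np.float64(3.89))] slide(m) after first: [ 0.2388 -0.04    0.0049] tilt fix deg [ 0.  0. -0.] q6 2.02 q1 0.32
```

```bash
python3 -m crank '{"twist":[[0,0,-8.3],[0,0,-8.3],[0,0,-8.3],[0,0,-8.3],[0,0,-8.3],[0,0,-8.3],[0,0,-8.3],[0,0,-8.3],[0,0,-8.3],[0,0,-8.3]],"slide":[[0,0,0],[0,0,0],[0,0,0],[0,0,0],[0,0,0],[0,0,0],[0,0,0],[0,0,0],[0,0,0],[0,0,0]],"fingers":[1,1,1,1,1,1,1,1,1,1]}'|head -1
python3 -m crank '{"twist":[[0,0,-8.1],[0,0,-8.1],[0,0,-8],[0,0,0],[0,0,0],[0,0,0],[0,0,0],[0,0,0],[0,0,0],[0,0,0]],"slide":[[0,0,0],[0,0,0],[0,0,0],[-0.034,0.006,0],[-0.034,0.006,0],[-0.034,0.006,0],[-0.034,0.006,0],[-0.034,0.006,0],[-0.034,0.005,0],[-0.034,0.005,0]],"fingers":[1,1,1,1,1,1,1,1,1,1]}'|head -1
python3 -m crank '{"twist":[[0,0,0],[0,0,0],[0,0,0]],"slide":[[0,0,0],[0,0,0],[0,0,0]],"fingers":[1,1,1]}'
python3 plan.py 601.5 11 124 9.6
```

```text
t: 49.35
t: 50.35
t: 50.65
tool_pos: [600.9, 12.6, 214.8]
orientation: [[-0.167, 0.986, -0.003], [0.986, 0.167, 0.0], [0.001, -0.002, -1.0]]
ft_force: [0.3, -0.1, -4.0]
gripper_width: 0.566
gripper_force: 30.0
twist z options(deg,q6-,q6+) [(np.float64(-0.0), np.float64(-0.26), np.float64(-0.26)), (np.float64(180.0), np.float64(2.88), np.float64(-3.4))] slide(m) after first: [-0.0017  0.0003  0.0908] tilt fix deg [-0.14 -0.05 -0.  ] q6 -0.26 q1 -0.09
```

Expected seat: TCP ≈ 121.5.

```bash
python3 -m crank '{"twist":[[0,0,0],[0,0,0],[0,0,0],[0,0,0],[0,0,0],[0,0,0],[0,0,0]],"slide":[[-0.002,0,0.03],[0,0,0.03],[0,0,0.018],[0,0,0.008],[0,0,0.004],[0,0,0],[0,0,0]],"fingers":[1,1,1,1,1,1,1]}'
python3 -m crank '{"twist":[[0,0,0],[0,0,0]],"slide":[[0,0,0.0015],[0,0,0]],"fingers":[1,1]}'|sed -n 2,4p
```

```text
t: 51.35
tool_pos: [602.3, 10.2, 127.0]
orientation: [[-0.167, 0.986, 0.001], [0.986, 0.167, -0.0], [-0.0, 0.001, -1.0]]
ft_force: [-0.0, -0.7, -3.5]
gripper_width: 0.565
gripper_force: 30.0
tool_pos: [602.1, 10.0, 125.1]
orientation: [[-0.166, 0.986, 0.001], [0.986, 0.166, -0.0], [-0.0, 0.001, -1.0]]
ft_force: [0.7, 0.2, -3.6]
```

```bash
python3 -m crank '{"twist":[[0,0,0],[0,0,0],[0,0,0]],"slide":[[0,0,0.001],[0,0,0.001],[0,0,0]],"fingers":[1,1,1]}'|sed -n 2,4p
python3 -m crank '{"twist":[[0,0,0],[0,0,0]],"slide":[[0,0,0.0012],[0,0,0]],"fingers":[1,1]}'|sed -n 2,4p
```

```text
tool_pos: [601.9, 10.0, 122.5]
orientation: [[-0.166, 0.986, -0.0], [0.986, 0.166, 0.0], [0.0, -0.0, -1.0]]
ft_force: [0.0, 0.7, -2.5]
tool_pos: [601.9, 10.0, 121.3]
orientation: [[-0.166, 0.986, -0.0], [0.986, 0.166, 0.0], [0.0, -0.0, -1.0]]
ft_force: [0.2, -0.8, -3.4]
```

```bash
python3 -m crank '{"twist":[[0,0,0],[0,0,0],[0,0,0],[0,0,0],[0,0,0],[0,0,0],[0,0,0],[0,0,0],[0,0,0],[0,0,0]],"slide":[[0,0,0],[0,0,0],[0,0,0],[0,0,0],[0,0,-0.02],[0,0,-0.03],[0,0,-0.04],[0,0,-0.02],[0,0,0],[0,0,0]],"fingers":[0.2,0.2,0.2,0.2,0.2,0.1,0,0,0,0]}'|head -2
python3 -m crank '{"twist":[[0,0,8.4],[0,0,8.4],[0,0,8.4],[0,0,8.4],[0,0,8.4],[0,0,8.4],[0,0,8.4],[0,0,8.4],[0,0,8.4],[0,0,8.4]],"slide":[[0,0,0],[0,0,0],[0,0,0],[0,0,0],[0,0,0],[0,0,0],[0,0,0],[0,0,0],[0,0,0],[0,0,0]],"fingers":[0,0,0,0,0,0,0,0,0,0]}'|head -2
python3 look.py 5; python3 plan.py 382.5 -228 231 97
```

```text
t: 53.05
tool_pos: [601.7, 10.0, 231.2]
t: 54.05
tool_pos: [601.4, 10.0, 229.6]
side trough [ 382. -228.] [210.  56.] 6.8 53.2 1082
twist z options(deg,q6-,q6+) [(np.float64(8.4), np.float64(1.36), np.float64(1.06)), (np.float64(-171.6), np.float64(-1.79), np.float64(4.2))] slide(m) after first: [-0.2464  0.2095 -0.0012] tilt fix deg [-0.05  0.13 -0.  ] q6 1.21 q1 -0.09
```

```bash
python3 -m crank '{"twist":[[0,0,8.4],[0,0,0],[0,0,0],[0,0,0],[0,0,0],[0,0,0],[0,0,0],[0,0,0],[0,0,0],[0,0,0]],"slide":[[0,0,0],[-0.03,0.026,0.004],[-0.031,0.026,0.004],[-0.031,0.026,0.004],[-0.031,0.026,0.004],[-0.031,0.026,0.004],[-0.031,0.026,0.004],[-0.031,0.027,0.004],[-0.031,0.027,0.004],[0,0,0]],"fingers":[0,0,0,0,0,0,0,0,0,0]}'|head -1
python3 -m crank '{"twist":[[0,0,0],[0,0,0]],"slide":[[0,0,0],[0,0,0]],"fingers":[0,0]}'|head -2
python3 plan.py 382.5 -228 45 97
python3 - <<'E'
from h import *
d=get("wrist"); save(d,"pics/w5.png")
E
```

```text
t: 55.15
t: 55.35
tool_pos: [383.5, -228.7, 199.1]
twist z options(deg,q6-,q6+) [(np.float64(0.3), np.float64(0.76), np.float64(0.75)), (np.float64(-179.7), np.float64(-2.38), np.float64(3.89))] slide(m) after first: [-0.0009 -0.0008  0.1541] tilt fix deg [-0.03  0.01 -0.  ] q6 0.76 q1 -0.69
```

View pics/w5.png

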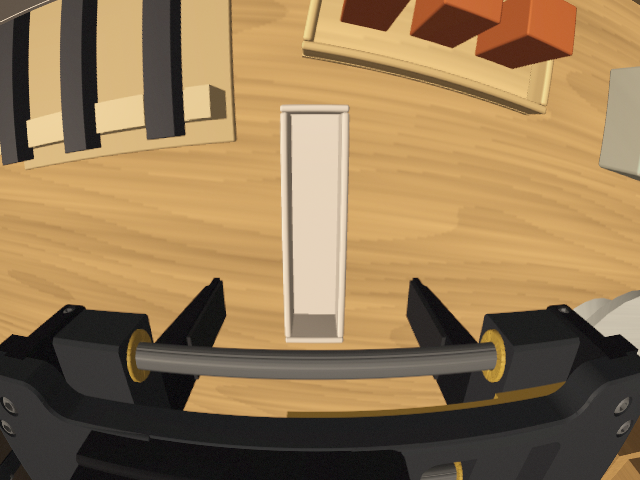

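```bash
python3 -m crank '{"twist":[[0,0,0],[0,0,0],[0,0,0],[0,0,0],[0,0,0],[0,0,0],[0,0,0]],"slide":[[0,0,0.04],[0,0,0.04],[0,0,0.04],[0,0,0.02],[0,0,0.013],[0,0,0],[0,0,0]],"fingers":[0,0,0,0,0,0,0]}'|head -2
python3 -m crank '{"twist":[[0,0,0],[0,0,0],[0,0,0],[0,0,0],[0,0,0],[0,0,0],[0,0,0],[0,0,0],[0,0,0],[0,0,0]],"slide":[[0,0,0],[0,0,0],[0,0,0],[0,0,0],[0,0,0],[0,0,0],[0,0,0],[0,0,0],[0,0,0],[0,0,0]],"fingers":[1,1,1,1,1,1,1,1,1,1]}' 30
python3 -m crank '{"twist":[[0,0,0],[0,0,0],[0,0,0],[0,0,0],[0,0,0],[0,0,0],[0,0,0]],"slide":[[0,0,-0.02],[0,0,-0.04],[0,0,-0.04],[0,0,-0.05],[0,0,-0.04],[0,0,0],[0,0,0]],"fingers":[1,1,1,1,1,1,1]}'
python3 plan.py 506.5 -5 231 9.6
```

```text
t: 56.1
tool_pos: [383.6, -228.6, 46.5]
t: 57.1
tool_pos: [383.0, -229.1, 46.5]
orientation: [[0.992, 0.125, -0.0], [0.125, -0.992, 0.0], [-0.0, -0.0, -1.0]]
ft_force: [-0.7, 2.5, 5.3]
gripper_width: 0.565
gripper_force: 30.0
t: 57.8
tool_pos: [382.9, -229.1, 236.3]
orientation: [[0.992, 0.125, 0.001], [0.125, -0.992, -0.001], [0.001, 0.001, -1.0]]
ft_force: [-0.4, 0.2, -4.6]
gripper_width: 0.566
gripper_force: 30.0
twist z options(deg,q6-,q6+) [(np.float64(87.6), np.float64(2.29), np.float64(-0.77)), (np.float64(-92.4), np.float64(-0.86), np.float64(2.37))] slide(m) after first: [-0.2003 -0.1592  0.0053] tilt fix deg [ 0.04 -0.04  0.  ] q6 0.76 q1 -0.69
```

```bash
python3 -m crank '{"twist":[[0,0,-8.4],[0,0,-8.4],[0,0,-8.4],[0,0,-8.4],[0,0,-8.4],[0,0,-8.4],[0,0,-8.4],[0,0,-8.4],[0,0,-8.4],[0,0,-8.4]],"slide":[[0,0,0],[0,0,0],[0,0,0],[0,0,0],[0,0,0],[0,0,0],[0,0,0],[0,0,0],[0,0,0],[0,0,0]],"fingers":[1,1,1,1,1,1,1,1,1,1]}'|head -1
python3 -m crank '{"twist":[[0,0,-8.4],[0,0,0],[0,0,0],[0,0,0],[0,0,0],[0,0,0],[0,0,0],[0,0,0],[0,0,0],[0,0,0]],"slide":[[0,0,0],[0.026,0.02,0],[0.029,0.023,0],[0.029,0.023,0],[0.029,0.023,0],[0.029,0.023,0],[0.029,0.023,0],[0.029,0.024,0],[0,0,0],[0,0,0]],"fingers":[1,1,1,1,1,1,1,1,1,1]}'
python3 plan.py 506.5 -5 126 9.6
```

```text
t: 58.8
t: 59.8
tool_pos: [506.0, -4.9, 234.2]
orientation: [[-0.168, 0.986, -0.004], [0.986, 0.168, 0.0], [0.001, -0.004, -1.0]]
ft_force: [-0.3, -0.0, -3.5]
gripper_width: 0.565
gripper_force: 30.0
twist z options(deg,q6-,q6+) [(np.float64(0.1), np.float64(-0.31), np.float64(-0.31)), (np.float64(-179.9), np.float64(-3.45), np.float64(2.83))] slide(m) after first: [-0.0002  0.0004  0.1082] tilt fix deg [-0.22 -0.07 -0.  ] q6 -0.31 q1 -0.14
```

```bash
python3 -m crank '{"twist":[[0,0,0],[0,0,0],[0,0,0],[0,0,0],[0,0,0],[0,0,0],[0,0,0],[0,0,0]],"slide":[[0,0,0.03],[0,0,0.03],[0,0,0.025],[0,0,0.015],[0,0,0.006],[0,0,0.002],[0,0,0],[0,0,0]],"fingers":[1,1,1,1,1,1,1,1]}'|sed -n 2,4p
python3 -m crank '{"twist":[[0,0,0],[0,0,0]],"slide":[[0,0,0.002],[0,0,0]],"fingers":[1,1]}'|sed -n 2,4p
```

```text
tool_pos: [506.9, -5.8, 129.1]
orientation: [[-0.166, 0.986, 0.001], [0.986, 0.166, -0.0], [-0.0, 0.001, -1.0]]
ft_force: [-0.4, -1.0, -2.5]
tool_pos: [506.6, -5.5, 126.7]
orientation: [[-0.166, 0.986, 0.001], [0.986, 0.166, 0.0], [-0.0, 0.001, -1.0]]
ft_force: [-0.5, 0.3, -3.8]
```

```bash
python3 -m crank '{"twist":[[0,0,0],[0,0,0],[0,0,0],[0,0,0]],"slide":[[0,0,0.002],[0,0,0.001],[0,0,0.0015],[0,0,0]],"fingers":[1,1,1,1]}'|sed -n 2,4p
python3 -m crank '{"twist":[[0,0,0],[0,0,0],[0,0,0],[0,0,0],[0,0,0],[0,0,0],[0,0,0],[0,0,0],[0,0,0],[0,0,0]],"slide":[[0,0,0],[0,0,0],[0,0,0],[0,0,0],[0,0,-0.02],[0,0,-0.03],[0,0,-0.04],[0,0,-0.04],[0,0,-0.04],[0,0,0]],"fingers":[0.2,0.2,0.2,0.2,0.2,0.2,0,0,0,0]}'|head -2
python3 -m crank '{"twist":[[0,0,0],[0,0,0],[0,0,0],[0,0,0],[0,0,0],[0,0,0],[0,0,0]],"slide":[[0.04,0,0],[0.04,0,0],[0.04,0,0],[0.04,0,0],[0.04,0,0],[0.04,0,0],[0,0,0]],"fingers":[0,0,0,0,0,0,0]}'|head -2
python3 look.py 6; python3 -c "
import cv2,numpy as np
a=cv2.imread('pics/scene6.png')[140:380,140:420];b=cv2.imread('pics/side6.png')[180:420,210:490]
cv2.imwrite('pics/f6.png',cv2.resize(np.vstack([np.hstack([a,b])]),None,fx=1.4,fy=1.4))"
```

```text
tool_pos: [506.6, -5.5, 121.7]
orientation: [[-0.166, 0.986, -0.0], [0.986, 0.166, 0.0], [0.0, -0.0, -1.0]]
ft_force: [-0.9, -0.1, -2.7]
t: 62.2
tool_pos: [508.0, -5.7, 296.8]
t: 62.9
tool_pos: [465.6, 234.4, 291.1]
side trough [2463.  966.] [234.  43.] -88.4 51.8 99
```

View pics/f6.png

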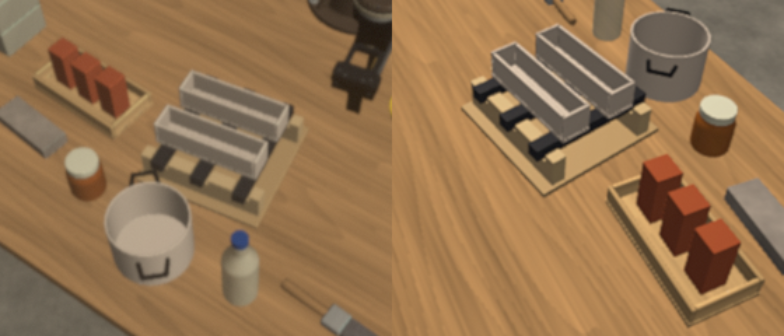

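Run:
```python
from h import *
for n in("scene","side"):
    P=cloud(get(n)); m=(abs(P[...,2]-130)<7)&(abs(P[...,0]-554)<130)&(abs(P[...,1]-3)<150)
    k,L,st,_=cv2.connectedComponentsWithStats(m.astype(np.uint8))
    for i in range(1,k):
        if st[i,4]>60: q=P[L==i]; print(n,cv2.minAreaRect(q[:,:2].astype(np.float32)),np.median(q[:,2]))
r.finish_job()
```

```text
scene ((507.77117919921875, -7.708282470703125), (60.269935607910156, 212.34092712402344), 10.019683837890625) 129.3589209325835
scene ((603.1065673828125, 7.678840637207031), (58.218727111816406, 211.05307006835938), 9.546360969543457) 129.7524903422759
side ((600.6217651367188, 7.486442565917969), (56.20070266723633, 211.66143798828125), 9.361902236938477) 128.12052147926016
side ((505.7730712890625, -5.8139495849609375), (56.432254791259766, 214.27200317382812), 9.683183670043945) 128.4322007973928
the job is handed in; nothing more can be done
```

The job is handed in at about 63 s on the robot's clock: all three props stand in the crate, all three bars lie in the notch pairs, and both troughs sit side by side across the bars; the last measurements matched the required positions, but I got no verdict back.

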